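Put the dried corrosion coupons away in the dry box

TASK

The corrosion coupons on the drip stand are dry and have to go into the dry-storage box. Slide the box's cover open and swap the desiccant: stand the spent canister from the shelf in the steel dish and the fresh one from the bench upright on the shelf. Take every coupon holder off its stud (slide it up its keyhole until the stud's head is in the wide end, then bring it off), lower it upright, without dropping it, right down into a free slot of the box, then slide the cover fully shut, leaving the beaker, the amber bottle and the white jar where they stand.

Things in the scene. Friction and masses are not known exactly. Their poses are not given: they have to be found in the camera images.
- rack: Drip stand, fixed: white drip tray (100 x 330 mm) carrying an aluminium rail 16 x 16 mm along its y axis (top 136.5 mm above the bench, front face at x = +9 mm). Four headed studs, 64 mm apart, stick out of the rail towards the stand's -x side (its front). Origin: on the bench, below the plane in which the holders hang; z up.
- box: Grey dry-storage box, fixed, 234 (x) x 138 (y) x 146 mm high, 5 mm walls. Origin: centre of its underside; z up. Inside, at y = -64 to -6 mm, a row of four upright slots; at y = -2 to 64 mm a shelf. Its flat cover slides on top, in two runners that reach 212 mm beyond the box on its -y side.
- cover (a joint): Travel of the box's flat white cover (250 x 140 x 5 mm, upper face 152.5 mm above the bench): 0 = fully shut, 0.140 m = fully open. It opens along the box's -y direction, needs about 1.5 N, and stays where it is left.
- cover_handle (a point): Middle of the top of the cover's black handle bar, 182.5 mm above the bench: the bar is 70 mm long (box's x), 12 mm thick (box's y) and stands 30 mm above the cover, at the cover's middle. It moves with the cover.
- shelf (a point): Middle of the desiccant shelf in the box, 105 mm above the bench; the shelf is 224 mm long (x) and 66 mm wide (y), with a 10 mm high lip on its -y edge. Axes as the box.
- canister: Fresh desiccant canister: plain round aluminium can, 44 mm diameter, 30 mm high, about 80 g, standing loose on the bench in front of the drip stand. Origin: centre of its underside; z is its axis.
- beaker: Bystander: glass beaker, 72 mm diameter, 95 mm high. Origin: centre of its underside.
- reagent: Bystander: amber reagent bottle, 68 mm diameter, 150 mm high. Origin: centre of its underside.
- jar: Bystander: white plastic jar with black lid, 60 mm diameter, 75 mm high. Origin: centre of its underside.
- slot0 (a point): Middle of the floor of an upright slot in the box, 6 mm above the bench; the slot is 18 mm wide (x) and 58 mm long (y), its mouth 76 mm above the bench (box walls: 146 mm). Slots are 50 mm apart. Axes as the box: a holder stands in it with its thin direction along x.
- slot1 (a point): The same for slot 1, 50 mm from slot 0 along the box's x.
- slot2 (a point): The same for slot 2, 100 mm from slot 0 along the box's x.
- slot3 (a point): The same for slot 3, 150 mm from slot 0 along the box's x.
- coupon_a: Coupon holder: flat white plate 48 mm wide (y), 10 mm thick (x), 135 mm tall (z), about 60 g, solid grip tab from z = 87 to 135 mm. Origin: centre of its lower edge. Keyhole through it: wide end 24 x 24 mm centred at z = 58 mm, above it a slot 9 mm wide ending at z = 87 mm, by which it hangs, lower edge 45 mm above the bench, on stud0. May be absent.
- coupon_b: Coupon holder, same as coupon_a. Hangs at the start on stud1; may be absent. Slid up 22 to 29 mm, the holder comes off its stud towards the stand's -x side.
- coupon_c: Coupon holder, same as coupon_a. Hangs at the start on stud2; may be absent.
- coupon_d: Coupon holder, same as coupon_a. Hangs at the start on stud3; may be absent.
- stud0 (a point): Middle of the front face of the head of stud 0 (stand's y = -96 mm), 128.5 mm above the bench, 11 mm in front (-x) of the plane in which a holder hangs. Shank 7 mm in diameter, head 16 mm in diameter and 4 mm thick; 16 mm clear between the head and the rail. Axes as the stand.
- stud1 (a point): Middle of the front face of the head of stud 1 (stand's y = -32 mm), 128.5 mm above the bench, 11 mm in front (-x) of the plane in which a holder hangs. Shank 7 mm in diameter, head 16 mm in diameter and 4 mm thick; 16 mm clear between the head and the rail. Axes as the stand.
- stud2 (a point): Middle of the front face of the head of stud 2 (stand's y = 32 mm), 128.5 mm above the bench, 11 mm in front (-x) of the plane in which a holder hangs. Shank 7 mm in diameter, head 16 mm in diameter and 4 mm thick; 16 mm clear between the head and the rail. Axes as the stand.
- stud3 (a point): Middle of the front face of the head of stud 3 (stand's y = 96 mm), 128.5 mm above the bench, 11 mm in front (-x) of the plane in which a holder hangs. Shank 7 mm in diameter, head 16 mm in diameter and 4 mm thick; 16 mm clear between the head and the rail. Axes as the stand.
- spent: Spent desiccant canister: looks the same as the fresh one (44 mm diameter, 30 mm high) but stands at the start on the shelf in the box, under the cover. Origin: centre of its underside; z is its axis.
- dish: Round shallow steel drying dish, fixed on the bench, 100 mm outer diameter, rim 8 mm high, floor 2 mm thick. Origin: centre of its underside.
Things that resemble listed ones, but are neither listed nor needed, are in the scene too. What is shaped like the coupon_d but brown, green or turquoise is not meant.

How it is judged:
By the outcome, as a careful person would: the job done as asked, in the order asked, and still so for the second after the job is handed in, with the robot touching nothing.
Of coupon_a, coupon_b, coupon_c, coupon_d only 2 to 4 are there at a start; the rules pass over those that are not, and their reading is None.
At some moment in a run one of canister may be knocked a few centimetres aside while the robot is not near it.
It also fails if it takes over 210 s, if anything falls off the work surface, if the arm or the gripper's body presses on something with over 40 N, if the wrist force passes 120 N, or if a joint passes its speed limit or range.

ROBOT

A 7-joint arm with a two-finger parallel gripper is mounted at the origin on the work surface. World frame = base frame: x ahead of the robot, y to its left, z up, the work surface at z = 0. Lengths are in m, angles in rad, forces in N, time in s.
With the tool pointing down it reaches from about 0.425 to 0.975 m from the base axis. Payload 16.7 kg.
Tool frame: the origin (TCP) lies at the centre of the arm's flange, where the gripper is bolted on; the fingertips stand 173 mm ahead of it and the grasp point (between the pads) lies 155 mm ahead of it; z points along the fingers, y is the direction in which the jaws open and shut (so a half turn about z gives the same grasp; the last joint's range is limited). The gripper opens to 85 mm and grips with 20 to 120 N. Pads are 22 mm wide; open, the fingers measure 114 mm over their backs; the gripper's body (76 mm by 85 mm) begins 54 mm behind the grasp point. The pads swing forward as they close: fully open they stand 13 mm farther back than shut.
Start: joints at [-1.413, 0.426, 0.074, 1.606, -0.034, 1.111, -0.067], TCP at [0.204, 0.643, 0.405] pointing down, gripper open.
Joint ranges: [-2.85, 2.85], [-0.5, 2.14], [-1.23, 1.37], [0.21, 2.46], [-1.02, 4.16], [0.16, 2.05], [-2.73, 2.73]. Speed limits (rad/s): [1.89, 1.89, 2.39, 2.39, 3.01, 3.01, 3.01].

INTERFACE

Orientations are given as a 3x3 rotation matrix whose columns are the frame's x, y, z axes.
In Python, from bench import arm gives the robot as it stands. The module is installed in compiled form; this text tells all that it offers.
- The arm moves only by the shell command python3 -m pendant 'ROWS'. ROWS is a JSON object of lists of equal length, an entry for each row: "fingers": the finger opening in m, from 0 to 0.0854; "travel": the shift along the world's x, y, z in m, a list of three; "delta_rot": the turn, a rotation vector about the world's x, y, z in degrees, a list of three. In form: {"fingers": [fingers, ...], "travel": [[dx, dy, dz], ...], "delta_rot": [[ax, ay, az], ...]}. A call has 1 to 10 rows; each row is the pose to reach, as a shift and turn from the pose commanded when the call began; what a row does not reach only later rows make up. A row lasts 1/12 s, in which the tool goes at most 41.7 mm and 7.16 degrees, less where a joint would pass 70% of its speed; a pose out of reach is approached as far as the arm can. A call with a gripper value outside its range is refused whole. The fingers move at their own pace and stop on an object; the grip force is fixed at half the most. Time passes only in rows, so rows that repeat a pose let the fingers close. It gives the time, the measured TCP pose, the force and the opening at its end, in the units of the state.
- arm.observe(): the state, without advancing time (a new reading comes with each control period).
- arm.grab_frame(name): name is "side" or "top"; returns a dict with "image" (400x640x3 uint8, red, green, blue), "z_map" (400x640 float32, m along the optical axis (not along the pixel's ray), 0 where there is no reading), "fov_y" (degrees; the focal length in pixels is half the picture's height over the tangent of half this angle, whatever the lens; pixels are square), "cx", "cy" (the principal point, pixels), "distortion" ([k1, k2, p1, p2, k3] as OpenCV has them; the pictures are not rectified), "world_to_cam" (4x4, takes a point from world to camera coordinates). Camera axes: x right, y down, z forward; pixel columns grow to the right and rows downward; lengths in m; the calibration is good to about 2 mm. A picture is of the moment at which its call begins.
- arm.close_job(): hands the job in, once; it reports no verdict.
The state is a dict: "time": time; "joint_positions": joint angles; "dq": joint speeds; "effort": joint torques, N m; "position": TCP position; "eef_rot": TCP orientation; "contact_force": force on the tool from outside, world axes, zero at the start; "ft_torque": the same for the moment, N m; "gripper_width": finger opening in m.
Only numpy, scipy, OpenCV 4.12 (cv2) and the standard library are available. Lean on these libraries where they do the work, as an engineer would, in place of code of your own. Each camera call takes 0.05 s, during which the arm holds its last target.

## Working session

There is one attempt and no reset: what is moved stays moved. The work goes in short steps, Python scripts to look and compute and a shell command to move; the robot and the scene stay as the last step left them, time stands still between calls to the robot, and variables do not carry over. Pictures are saved under pics/ and viewed, and the job is handed in when it is done.

```bash
ls; mkdir -p pics
cat > h.py <<'E'
import numpy as np, cv2
from bench import arm
def K(f):
    h=f["image"].shape[0]; fl=h/2/np.tan(np.radians(f["fov_y"])/2)
    return np.array([[fl,0,f["cx"]],[0,fl,f["cy"]],[0,0,1.]])
def und(f,uv):
    uv=np.asarray(uv,float).reshape(-1,1,2)
    return cv2.undistortPoints(uv,K(f),np.array(f["distortion"],float)).reshape(-1,2)
def ray(f,uv):
    n=und(f,uv); T=np.array(f["world_to_cam"]); R=T[:3,:3]; t=T[:3,3]
    d=np.c_[n,np.ones(len(n))]@R; o=-R.T@t
    return o,d
def plane(f,uv,z):
    o,d=ray(f,uv); s=(z-o[2])/d[:,2]; return o+d*s[:,None]
def depthpts(f,uv):
    uv=np.asarray(uv,float).reshape(-1,2); o,d=ray(f,uv)
    zz=np.array([f["z_map"][int(round(v)),int(round(u))] for u,v in uv]); return o+d*zz[:,None]
def cloud(f):
    H,W=f["z_map"].shape; uu,vv=np.meshgrid(np.arange(W),np.arange(H))
    uv=np.c_[uu.ravel(),vv.ravel()]; o,d=ray(f,uv); return (o+d*f["z_map"].reshape(-1,1)).reshape(H,W,3)
def proj(f,P):
    T=np.array(f["world_to_cam"]); r,_=cv2.Rodrigues(T[:3,:3])
    return cv2.projectPoints(np.asarray(P,float).reshape(-1,1,3),r,T[:3,3],K(f),np.array(f["distortion"],float))[0].reshape(-1,2)
def save(f,n): cv2.imwrite("pics/"+n+".png",f["image"][:,:,::-1])
E
python3 - <<'E'
from h import *
s=arm.observe(); print({k:np.round(v,3).tolist() for k,v in s.items()})
for n in("side","top"):
    f=arm.grab_frame(n); save(f,n+"0"); print(n,f["fov_y"],f["cx"],f["cy"],f["distortion"]); print(np.round(f["world_to_cam"],3)); T=np.array(f["world_to_cam"]); print(-T[:3,:3].T@T[:3,3])
E
```

```text
pics
{'time': 0.0, 'joint_positions': [-1.414, 0.427, 0.074, 1.607, -0.034, 1.111, -0.067], 'dq': [-0.001, -0.0, -0.0, 0.002, -0.001, -0.0, -0.001], 'effort': [-0.002, -94.982, 3.76, -46.354, 0.019, 0.01, 0.0], 'position': [0.204, 0.643, 0.404], 'eef_rot': [[-0.953, 0.302, -0.0], [0.302, 0.953, -0.001], [-0.0, -0.001, -1.0]], 'contact_force': [-0.288, 0.721, 0.435], 'ft_torque': [0.002, -0.021, 0.026], 'gripper_width': 0.085}
side 49.368513441123405 323.56298374388956 200.6520003193543 [-0.08683849  0.          0.          0.          0.        ]
[[ 0.977 -0.213 -0.023 -0.57 ]
 [-0.137 -0.535 -0.834  0.241]
 [ 0.165  0.817 -0.552  0.931]
 [ 0.     0.     0.     1.   ]]
[ 0.43569234 -0.75332253  0.70160023]
top 56.367054872696414 322.3235496538647 202.6476334957634 [0.01895853 0.         0.         0.         0.        ]
[[-0.014 -1.     0.012  0.077]
 [-0.988  0.012 -0.156  0.59 ]
 [ 0.156 -0.014 -0.988  0.908]
 [ 0.     0.     0.     1.   ]]
[0.44265454 0.08303446 0.98814204]
```

View pics/side0.png

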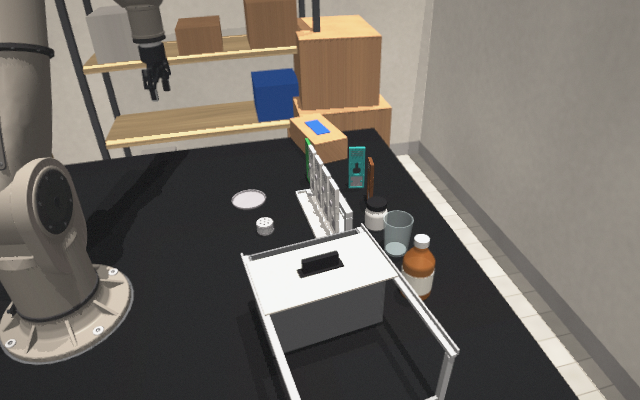

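View pics/top0.png

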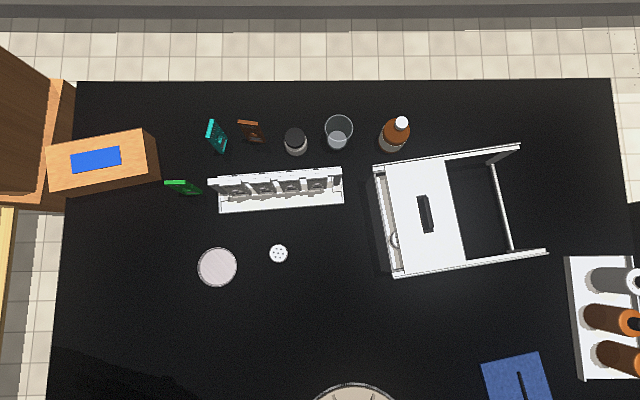

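Run:
```python
import cv2
a=cv2.imread("pics/top0.png"); cv2.imwrite("pics/top0a.png",cv2.resize(a[150:230,195:355],None,fx=5,fy=5,interpolation=cv2.INTER_CUBIC))
cv2.imwrite("pics/top0b.png",cv2.resize(a[130:290,360:560],None,fx=3.5,fy=3.5,interpolation=cv2.INTER_CUBIC))
a=cv2.imread("pics/side0.png"); cv2.imwrite("pics/side0a.png",cv2.resize(a[130:250,225:385],None,fx=5,fy=5,interpolation=cv2.INTER_CUBIC))
```

```text
(no output)
```

View pics/top0a.png

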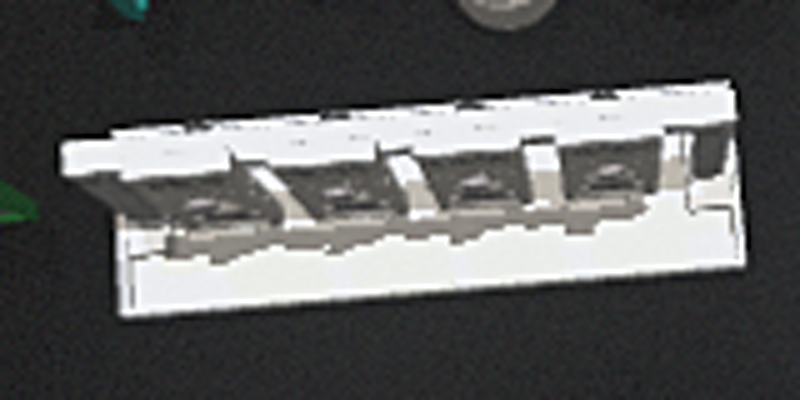

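View pics/top0b.png

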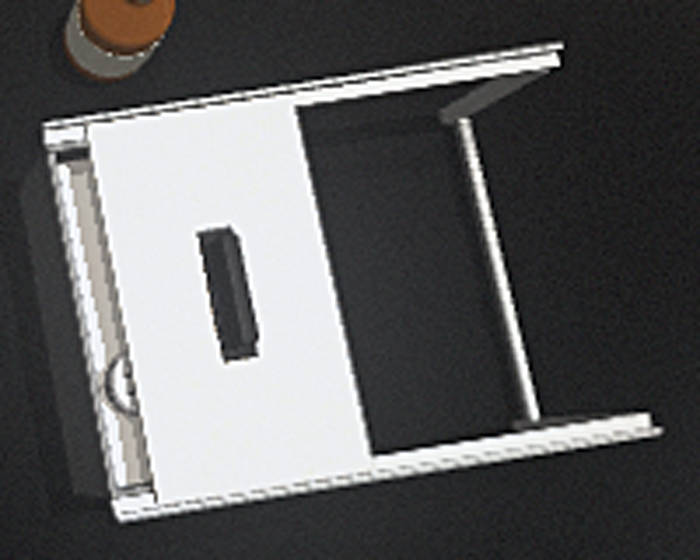

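View pics/side0a.png

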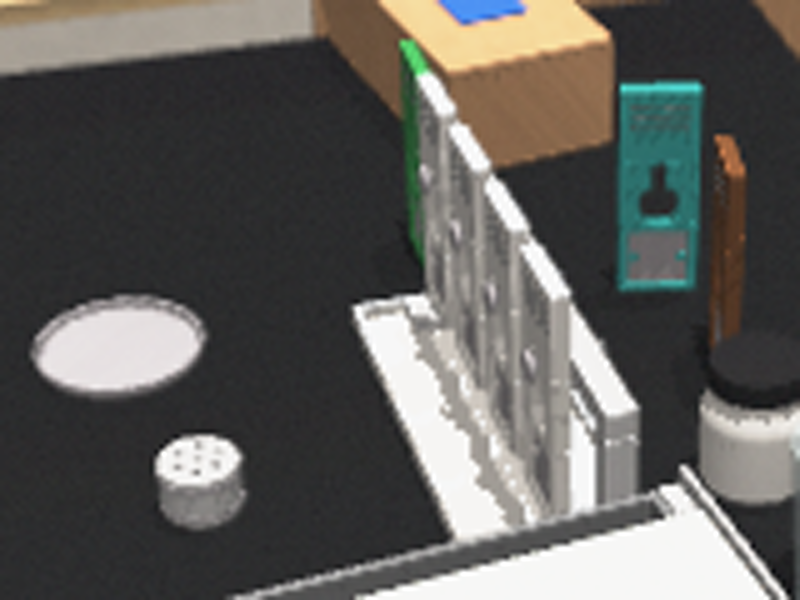

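Run:
```python
from h import *
for n in("top","side"):
    f=arm.grab_frame(n); C=cloud(f); im=f["image"].astype(int); Z=C[...,2]
    print(n,"table z",np.median(Z[300:390,200:300]) if n=="top" else np.median(Z[200:300,130:200]))
    # coupons tops
    reg=(C[...,0]>.45)&(C[...,0]<.8)&(C[...,1]>0)&(C[...,1]<.42)
    white=(im.min(2)>140)&(im.max(2)-im.min(2)<40)
    for lo,hi,nm in((.17,.19,"couptop"),(.13,.14,"rail")):
        m=reg&white&(Z>lo)&(Z<hi); P=C[m]; print(nm,m.sum(), P.mean(0) if m.sum() else None)
        nl,lab,st,ce=cv2.connectedComponentsWithStats(m.astype(np.uint8))
        for i in range(1,nl):
            if st[i,4]>8:
                Q=C[lab==i]; r=cv2.minAreaRect((Q[:,:2]*1000).astype(np.float32)); print("  ",st[i,4],Q.mean(0).round(4),r)
    m=(C[...,1]<-.0)&(C[...,1]>-.5)&(Z>.14)&(Z<.17)&(C[...,0]>.3)&(C[...,0]<.9)
    Q=C[m&white]; print("cover+runners",len(Q),Q.mean(0),cv2.minAreaRect((Q[:,:2]*1000).astype(np.float32)))
    np.save("C_"+n,C)
```

```text
top table z -0.0015748596423407757
couptop 383 [0.62484291 0.17822173 0.17851127]
   98 [0.6316 0.0831 0.1784] ((631.7924194335938, 83.24994659423828), (10.859697341918945, 47.377376556396484), 3.6823933124542236)
   96 [0.627  0.147  0.1787] ((627.1869506835938, 147.36341857910156), (10.591068267822266, 47.00322341918945), 4.119718074798584)
   93 [0.6226 0.2107 0.1785] ((622.3699951171875, 210.95635986328125), (9.894234657287598, 47.944313049316406), 3.2888431549072266)
   96 [0.618  0.2751 0.1786] ((617.86328125, 274.61468505859375), (10.196885108947754, 47.681365966796875), 3.9896700382232666)
rail 671 [0.64265421 0.17889427 0.13508582]
   646 [0.6436 0.1793 0.1351] ((641.9286499023438, 180.83975219726562), (16.345417022705078, 312.1473693847656), 4.2643022537231445)
cover+runners 7843 [ 0.54752269 -0.17365263  0.15057275] ((610.9833984375, -229.59982299804688), (366.9695739746094, 349.1623229980469), 8.111708641052246)
side table z -0.0004893433351408349
couptop 205 [0.62343653 0.16183303 0.17870345]
   205 [0.6234 0.1618 0.1787] ((622.805908203125, 176.94227600097656), (10.646103858947754, 239.12042236328125), 4.2933349609375)
rail 190 [0.64055353 0.0899201  0.13576657]
   133 [0.6487 0.0595 0.1361] ((647.665283203125, 68.49251556396484), (16.062707901000977, 91.37606048583984), 3.8994431495666504)
   12 [0.6317 0.0601 0.1347] ((630.828125, 60.56661605834961), (5.493259429931641, 6.983371257781982), 75.41616821289062)
cover+runners 8459 [ 0.54792843 -0.19243171  0.15096381] ((609.7694702148438, -228.98294067382812), (368.2987060546875, 351.0523681640625), 8.463988304138184)
```

Run:
```python
from h import *
for n in("top","side"):
    f=arm.grab_frame(n); C=cloud(f); im=f["image"].astype(int); Z=C[...,2]
    white=(im.min(2)>140)&(im.max(2)-im.min(2)<40)
    # cover: plane 0.1525 ; runner maybe higher
    m=(C[...,1]<0)&(C[...,1]>-.5)&(C[...,0]>.3)&(C[...,0]<.9)&(Z>.14)&(Z<.17)&white
    k=cv2.morphologyEx(m.astype(np.uint8),cv2.MORPH_OPEN,np.ones((15,15),np.uint8))>0
    Q=C[k]; r=cv2.minAreaRect((Q[:,:2]*1000).astype(np.float32)); print(n,"cover",r,np.median(Q[:,2]))
    print(cv2.boxPoints(r).round(1).tolist())
    dark=(im.max(2)<110)
    h=(Z>.172)&(Z<.19)&dark&(C[...,1]<0)&(C[...,1]>-.5)&(C[...,0]>.3)&(C[...,0]<.9)
    Q=C[h]; print("handle",h.sum(),Q.mean(0),cv2.minAreaRect((Q[:,:2]*1000).astype(np.float32)))
    print(np.unique((Z[m]*1000).round(),return_counts=True))
    # runner hist
    th=np.radians(8.2); 
    Q=C[m]; ux=Q[:,:2]@[np.cos(th),np.sin(th)]; uy=Q[:,:2]@[-np.sin(th),np.cos(th)]
    print("ext x",np.percentile(ux,[0,.2,1,99,99.8,100]).round(4),"y",np.percentile(uy,[0,.2,1,99,99.8,100]).round(4))
    # circles for dish, canister
    g=(C[...,0]>.3)&(C[...,0]<.62)&(C[...,1]>.1)&(C[...,1]<.45)
    for lo,hi,nm in((.025,.035,"can"),(.004,.012,"dishrim")):
        mm=g&(Z>lo-.002)&(Z<hi); mm=cv2.morphologyEx(mm.astype(np.uint8),cv2.MORPH_OPEN,np.ones((2,2),np.uint8))
        nl,lab,st,ce=cv2.connectedComponentsWithStats(mm)
        for i in range(1,nl):
            if st[i,4]>30:
                Q=C[lab==i]; print(nm,st[i,4],Q.mean(0).round(4),cv2.minEnclosingCircle((Q[:,:2]*1000).astype(np.float32)))
```

```text
top cover ((545.7694091796875, -160.06704711914062), (252.84556579589844, 140.00657653808594), 8.051887512207031) 0.15122289914066278
[[410.79998779296875, -108.5], [430.3999938964844, -247.10000610351562], [680.7999877929688, -211.6999969482422], [661.0999755859375, -73.0]]
handle 194 [ 0.54581246 -0.15847712  0.17998396] ((546.4224243164062, -159.4012451171875), (68.85591125488281, 12.057539939880371), 8.325013160705566)
(array([140., 141., 142., 143., 144., 145., 146., 147., 148., 149., 150.,
       151., 152., 153., 154., 155., 156., 157., 158.]), array([   1,    6,   16,   59,  168,  244,  258,  228,  257,  597, 1295,
       1713, 1571,  868,  401,  117,   53,   10,    1]))
ext x [0.3884 0.3893 0.3903 0.7375 0.7506 0.7559] y [-0.489  -0.485  -0.4724 -0.1416 -0.1403 -0.1396]
can 243 [0.4641 0.1809 0.0259] ((464.5122375488281, 182.89761352539062), 23.25505828857422)
dishrim 58 [0.6065 0.3261 0.0063] ((606.374267578125, 326.0424499511719), 14.862168312072754)
dishrim 261 [0.5952 0.2289 0.0038] ((586.18603515625, 228.91549682617188), 53.61012268066406)
dishrim 77 [0.6035 0.1623 0.00
[... 751 characters left out ...]
145., 146., 147., 148., 149., 150.,
       151., 152., 153., 154., 155., 156., 157., 168.]), array([   2,    4,    3,   12,   80,  297,  463,  385,  176,  140,  564,
       1901, 2436, 1277,  433,  211,   53,    8,    1]))
ext x [0.3862 0.3871 0.3884 0.7362 0.7483 0.7554] y [-0.4888 -0.4858 -0.4725 -0.1418 -0.1395 -0.1365]
can 163 [0.4659 0.1714 0.0309] ((461.7532653808594, -262.40765380859375), 491.606201171875)
dishrim 84 [0.4237 0.3743 0.003 ] ((426.866943359375, 350.98626708984375), 49.30891799926758)
dishrim 541 [0.6009 0.2196 0.0082] ((511.30615234375, -203.3045196533203), 555.1912841796875)
dishrim 45 [0.4677 0.1659 0.0031] ((468.43914794921875, 173.3328094482422), 20.105396270751953)
```

```bash
cat > meas.py <<'E'
from h import *
def blobs(f,box,thr=110):
    u0,v0,u1,v1=box; g=f["image"][v0:v1,u0:u1].min(2); m=(g>thr).astype(np.uint8)
    cs,_=cv2.findContours(m,cv2.RETR_EXTERNAL,cv2.CHAIN_APPROX_NONE)
    c=max(cs,key=cv2.contourArea); return c.reshape(-1,2)+[u0,v0]
E
python3 - <<'E'
from meas import *
t=arm.grab_frame("top"); s=arm.grab_frame("side")
for nm,f,b in(("dish top",t,(190,240,245,295)),("dish side",s,(225,185,272,215))):
    c=blobs(f,b); P=plane(f,c,.008); e=cv2.fitEllipse((P[:,:2]*1000).astype(np.float32)); print(nm,e)
for f,nm in((t,"top"),(s,"side")):
    C=cloud(f); Z=C[...,2]
    m=(Z>.0285-.004)&(Z<.034)&(abs(C[...,0]-.465)<.04)&(abs(C[...,1]-.18)<.04)
    nl,lab,st,ce=cv2.connectedComponentsWithStats(m.astype(np.uint8)); i=1+np.argmax(st[1:,4]); Q=C[lab==i]
    Q=Q[Q[:,2]>np.median(Q[:,2])-.002]
    print("can",nm,cv2.minEnclosingCircle((Q[:,:2]*1000).astype(np.float32)),np.median(Q[:,2]))
    # box yaw: cover edges, line fit of -y edge
    im=f["image"].astype(int); white=(im.min(2)>140)
    th=np.radians(8); 
    U=C[...,0]*np.cos(th)+C[...,1]*np.sin(th); V=-C[...,0]*np.sin(th)+C[...,1]*np.cos(th)
    cov=white&(Z>.147)&(Z<.157)&(V<-.2)&(V>-.4)
    edge=[]
    for a in np.arange(.42,.63,.01):
        k=cov&(abs(U-a)<.005)
        if k.sum()>5: edge.append((a,np.percentile(V[k],1)))
    e=np.array(edge); p=np.polyfit(e[:,0],e[:,1],1); print(nm,"cover edge tilt deg",np.degrees(p[0]),p, np.std(e[:,1]-np.polyval(p,e[:,0])), 'V at .52',np.polyval(p,.52))
    for sgn in(0,1):
        edge=[]
        for a in np.arange(-.45,-.16,.01):
            k=(Z>.12)&(Z<.17)&white&(abs(V-a)<.006)&(U>.35)&(U<.68)
            if k.sum()>5: edge.append((a,U[k].min() if not sgn else U[k].max()))
        e=np.array(edge); p=np.polyfit(e[:,0],e[:,1],1);r=e[:,1]-np.polyval(p,e[:,0]); e=e[abs(r)<.005]; p=np.polyfit(e[:,0],e[:,1],1); print("  runner outer",sgn,np.degrees(p[0]),np.polyval(p,-.21),np.polyval(p,-.4))
E
```

```text
dish top ((434.21868896484375, 342.62353515625), (96.60369873046875, 97.46355438232422), 30.323665618896484)
dish side ((431.5830078125, 340.67730712890625), (97.5609130859375, 101.4264907836914), 10.970975875854492)
can top ((466.9566955566406, 182.7792205810547), 22.046728134155273) 0.029047335506153238
top cover edge tilt deg 0.33172104536269004 [ 0.00578962 -0.30565768] 0.0005552640983722182 V at .52 -0.30264707635992855
  runner outer 0 -0.36996871342941795 0.38996695472277554 0.3911938174367306
  runner outer 1 -0.2192149289010449 0.6489529752746445 0.6496799195076257
can side ((464.241943359375, 183.96034240722656), 22.794658660888672) 0.029548721423701796
side cover edge tilt deg 0.4768337245059064 [ 0.00832232 -0.30853215] 0.0005295941767235434 V at .52 -0.30420454045567563
  runner outer 0 -0.6211732369830266 0.38780536769123025 0.389865256151249
  runner outer 1 -0.4576560468440432 0.6480116673062624 0.6495293122294894
```

```bash
python3 -m pendant '{"fingers":[0.085,0.085,0.085,0.085,0.085,0.085,0.085,0.085,0.085,0.085],"travel":[[0.016,-0.037,0],[0.032,-0.075,0],[0.048,-0.112,0],[0.064,-0.15,0],[0.08,-0.187,0],[0.096,-0.225,0],[0.112,-0.262,0],[0.128,-0.3,0],[0.144,-0.337,0],[0.16,-0.375,0]],"delta_rot":[[0,0,2.6],[0,0,5.2],[0,0,7.8],[0,0,10.4],[0,0,13],[0,0,15.6],[0,0,18.2],[0,0,20.8],[0,0,23.4],[0,0,26]]}'
python3 - <<'E'
from h import *
s=arm.observe(); print({k:np.round(v,3).tolist() for k,v in s.items()})
E
```

```text
time: 1.23
position: [0.3642, 0.2665, 0.405]
eef_rot: [[-0.989, -0.149, 0.0], [-0.149, 0.989, 0.001], [-0.0, 0.001, -1.0]]
contact_force: [1.3, 0.5, 0.3]
gripper_width: 0.0848
{'time': 1.233, 'joint_positions': [-0.966, 0.049, 0.199, 2.095, -0.012, 0.998, 0.959], 'dq': [0.591, -0.252, 0.409, 0.266, 0.03, -0.022, 1.518], 'effort': [-8.965, -45.785, -3.418, -43.072, -0.27, 0.346, -5.289], 'position': [0.364, 0.267, 0.405], 'eef_rot': [[-0.989, -0.149, 0.0], [-0.149, 0.989, 0.001], [-0.0, 0.001, -1.0]], 'contact_force': [1.283, 0.459, 0.316], 'ft_torque': [0.035, -0.062, 0.043], 'gripper_width': 0.085}
```

```bash
python3 -m pendant '{"fingers":[0.05,0.05,0.05,0.05,0.05,0.05,0.05,0.05,0.05,0.05],"travel":[[0.016,-0.037,0],[0.032,-0.075,0],[0.048,-0.112,0],[0.064,-0.15,0],[0.08,-0.187,0],[0.096,-0.225,0],[0.112,-0.262,0],[0.128,-0.3,0],[0.144,-0.337,0],[0.16,-0.375,0]],"delta_rot":[[0,0,0],[0,0,0],[0,0,0],[0,0,0],[0,0,0],[0,0,0],[0,0,0],[0,0,0],[0,0,0],[0,0,0]]}';  python3 -m pendant '{"fingers":[0.05,0.05,0.05,0.05,0.05,0.05],"travel":[[0.011,-0.025,0],[0.022,-0.05,0],[0.022,-0.05,-0.02],[0.022,-0.05,-0.03],[0.022,-0.05,-0.03],[0.022,-0.05,-0.03]],"delta_rot":[[0,0,0],[0,0,0],[0,0,0],[0,0,0],[0,0,0],[0,0,0]]}'
python3 - <<'E'
from h import *
s=arm.observe(); print({k:np.round(v,4).tolist() for k,v in s.items()})
f=arm.grab_frame("side"); save(f,"side1")
E
```

```text
time: 2.07
position: [0.5242, -0.1085, 0.405]
eef_rot: [[-0.989, -0.147, 0.001], [-0.147, 0.989, 0.0], [-0.001, 0.0, -1.0]]
contact_force: [2.3, 1.2, 0.0]
gripper_width: 0.0503
time: 2.57
position: [0.5456, -0.1557, 0.3744]
eef_rot: [[-0.989, -0.147, -0.002], [-0.147, 0.989, 0.0], [0.002, 0.001, -1.0]]
contact_force: [-0.5, -0.6, 0.4]
gripper_width: 0.0498
{'time': 2.5667, 'joint_positions': [-0.319, 0.3192, 0.5953, 1.9085, -0.2137, 0.9784, 2.092], 'dq': [-0.0083, -0.0194, 0.0066, -0.0161, 0.0014, 0.0052, -0.0003], 'effort': [1.0282, -65.0482, 9.897, -40.7085, -0.1071, -0.2581, 0.1279], 'position': [0.5456, -0.1557, 0.3744], 'eef_rot': [[-0.9891, -0.1472, -0.0016], [-0.1472, 0.9891, 0.0004], [0.0015, 0.0006, -1.0]], 'contact_force': [-0.5118, -0.5849, 0.3594], 'ft_torque': [0.0308, -0.0183, -0.0401], 'gripper_width': 0.0498}
```

View pics/side1.png

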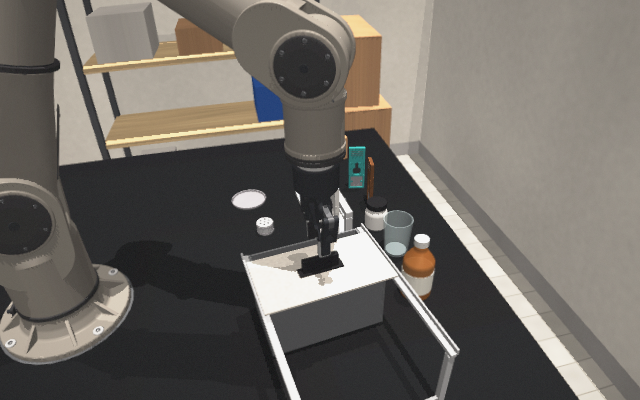

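```bash
python3 -m pendant '{"fingers":[0.04,0.04,0.04,0.04,0.04,0,0,0,0,0],"travel":[[0,-0.004,-0.01],[0,-0.004,-0.02],[0,-0.004,-0.03],[0,-0.004,-0.04],[0,-0.004,-0.042],[0,-0.004,-0.042],[0,-0.004,-0.042],[0,-0.004,-0.042],[0,-0.004,-0.042],[0,-0.004,-0.042]],"delta_rot":[[0,0,0],[0,0,0],[0,0,0],[0,0,0],[0,0,0],[0,0,0],[0,0,0],[0,0,0],[0,0,0],[0,0,0]]}'
```

```text
time: 3.45
position: [0.5459, -0.1606, 0.333]
eef_rot: [[-0.989, -0.146, 0.0], [-0.146, 0.989, -0.0], [-0.0, -0.0, -1.0]]
contact_force: [-0.7, -1.2, -0.1]
gripper_width: 0.011
```

```bash
python3 -m pendant '{"fingers":[0,0,0,0,0,0,0,0,0,0],"travel":[[0.0017,-0.0119,0],[0.0035,-0.0237,0],[0.0052,-0.0356,0],[0.007,-0.0475,0],[0.0087,-0.0594,0],[0.0105,-0.0712,0],[0.0122,-0.0831,0],[0.0139,-0.095,0],[0.0157,-0.1069,0],[0.0157,-0.1069,0]],"delta_rot":[[0,0,0],[0,0,0],[0,0,0],[0,0,0],[0,0,0],[0,0,0],[0,0,0],[0,0,0],[0,0,0],[0,0,0]]}';python3 -m pendant '{"fingers":[0,0,0,0,0],"travel":[[0.0004,-0.003,0],[0.0009,-0.006,0],[0.0013,-0.009,0],[0.0013,-0.009,0],[0.0013,-0.009,0]],"delta_rot":[[0,0,0],[0,0,0],[0,0,0],[0,0,0],[0,0,0]]}'
```

```text
time: 4.28
position: [0.562, -0.27, 0.333]
eef_rot: [[-0.989, -0.145, 0.001], [-0.145, 0.989, -0.001], [-0.001, -0.001, -1.0]]
contact_force: [1.0, -0.8, 6.0]
gripper_width: 0.0108
time: 4.7
position: [0.5629, -0.2725, 0.3328]
eef_rot: [[-0.989, -0.15, -0.004], [-0.15, 0.989, 0.01], [0.002, 0.01, -1.0]]
contact_force: [-18.7, 41.4, 34.5]
gripper_width: 0.0109
```

```bash
python3 -m pendant '{"fingers":[0,0.03,0.04,0.04,0.04,0.04,0.04,0.04,0.04,0.04],"travel":[[-0.0006,0.004,0],[-0.0006,0.004,0],[-0.0006,0.004,0],[-0.0006,0.004,0],[-0.0006,0.004,0.01],[-0.001,0.004,0.03],[-0.001,0.004,0.06],[-0.02,0.004,0.08],[-0.05,0.004,0.09],[-0.08,0.004,0.09]],"delta_rot":[[0,0,0],[0,0,0],[0,0,0],[0,0,0],[0,0,0],[0,0,0],[0,0,0],[0,0,0],[0,0,0],[0,0,0]]}'
python3 - <<'E'
from h import *
t=arm.grab_frame("top"); save(t,"top2"); s=arm.grab_frame("side"); save(s,"side2")
cv2.imwrite("pics/top2b.png",cv2.resize(t["image"][130:290,360:560,::-1],None,fx=3.5,fy=3.5,interpolation=cv2.INTER_CUBIC))
E
```

```text
time: 5.53
position: [0.4825, -0.2734, 0.4253]
eef_rot: [[-0.989, -0.146, 0.003], [-0.146, 0.989, -0.002], [-0.003, -0.002, -1.0]]
contact_force: [-0.1, -1.1, 0.1]
gripper_width: 0.0398
```

View pics/top2b.png

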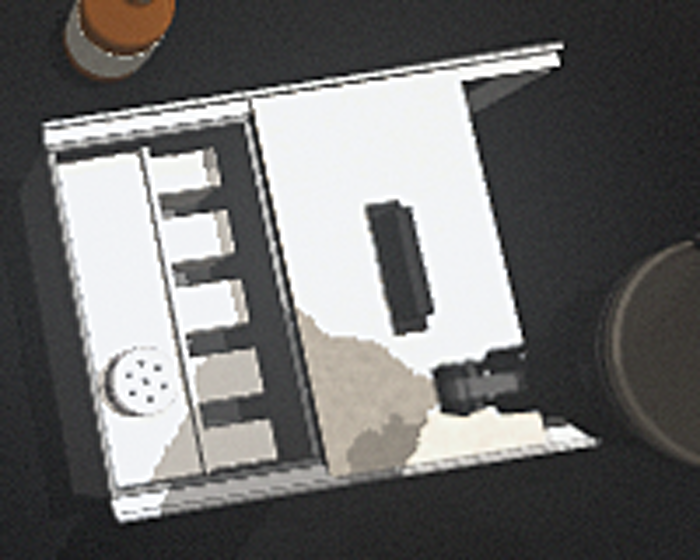

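View pics/side2.png

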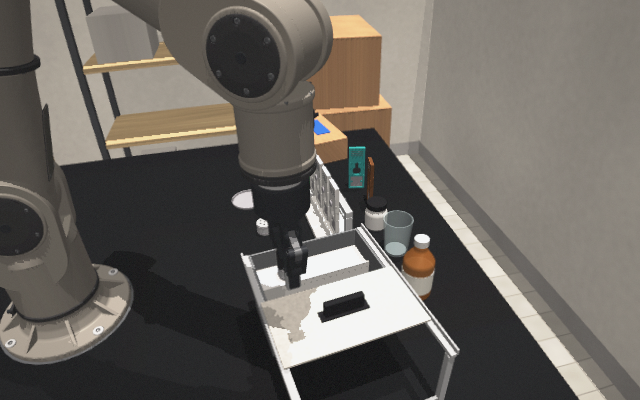

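Run:
```python
from h import *
t=arm.grab_frame("top"); s=arm.grab_frame("side")
th=np.radians(8.35); c,sn=np.cos(th),np.sin(th)
for f,nm in((t,"top"),(s,"side")):
    C=cloud(f); Z=C[...,2]; U=C[...,0]*c+C[...,1]*sn; V=-C[...,0]*sn+C[...,1]*c
    near=(U>.38)&(U<.66)&(V>-.31)&(V<-.12)
    m=near&(Z>.13)&(Z<.139)&(V>-.215)&(V<-.145)&(U<.6)&(U>.40)
    nl,lab,st,ce=cv2.connectedComponentsWithStats(m.astype(np.uint8))
    if nl>1:
        i=1+np.argmax(st[1:,4]); Q=C[lab==i]; Q=Q[Q[:,2]>np.median(Q[:,2])-.002]; print(nm,"spent",st[i,4],cv2.minEnclosingCircle((Q[:,:2]*1000).astype(np.float32)),np.median(Q[:,2]))
    m=near&(Z>.068)&(Z<.082); 
    nl,lab,st,ce=cv2.connectedComponentsWithStats(m.astype(np.uint8))
    for i in range(1,nl):
        if st[i,4]>15:
            k=lab==i; print(nm,"blk",st[i,4],"U",np.percentile(U[k],[3,50,97]).round(4),"V",np.percentile(V[k],[3,50,97]).round(4),np.median(Z[k]).round(4))
    m=near&(Z>.100)&(Z<.108)
    k=m; print(nm,"shelf",m.sum(),"U",np.percentile(U[k],[1,99]),"V",np.percentile(V[k],[1,50,99]),np.median(Z[k]))
    m=near&(Z<.03)&(Z>-.01); 
    nl,lab,st,ce=cv2.connectedComponentsWithStats(m.astype(np.uint8))
    for i in range(1,nl):
        if st[i,4]>10:
            k=lab==i; print(nm,"floor",st[i,4],"U",np.percentile(U[k],[3,50,97]).round(4),"V",np.percentile(V[k],[3,50,97]).round(4),np.median(Z[k]).round(4))
    # walls' tops
    m=near&(Z>.14)&(Z<.15)&(abs(U-.52)<.09)
    print(nm,"wall +y V", np.percentile(V[m&(V>-.16)],[1,50,99]), "-y",np.percentile(V[m&(V<-.24)],[1,50,99]) if (m&(V<-.24)).any() else None)
```

```text
top spent 292 ((492.5244445800781, -108.75070190429688), 22.026840209960938) 0.1336446156113026
top blk 1303 U [0.4107 0.5158 0.6262] V [-0.2739 -0.2519 -0.2277] 0.0747
top blk 21 U [0.5588 0.5793 0.6034] V [-0.1414 -0.1411 -0.1406] 0.075
top blk 58 U [0.4253 0.4862 0.5454] V [-0.1415 -0.1409 -0.1404] 0.0753
top shelf 2132 U [0.40728962 0.62969803] V [-0.27392422 -0.18414492 -0.14088268] 0.10371233132648561
top floor 1110 U [0.3846 0.511  0.6544] V [-0.1557 -0.1341 -0.1208] -0.0008
top floor 58 U [0.5939 0.5993 0.6025] V [-0.2742 -0.2613 -0.2453] 0.0057
top floor 73 U [0.5406 0.5474 0.5525] V [-0.2742 -0.2626 -0.2459] 0.0059
top floor 87 U [0.4873 0.4953 0.5021] V [-0.2743 -0.2622 -0.2465] 0.0052
top floor 97 U [0.4347 0.4435 0.4517] V [-0.2743 -0.2628 -0.2457] 0.0056
top wall +y V [-0.14590419 -0.14289861 -0.14049906] -y [-0.30910022 -0.28010568 -0.27286674]
side spent 39 ((479.19732666015625, -113.03547668457031), 16.66800308227539) 0.1338373155946168
side shelf 1803 U [0.41117416 0.62839881] V [-0.21748761 -0.17993518 -0.14397785] 0.10445286119472719
side floor 888 U [0.3807 0.392  0.4016] V [-0.3052 -0.2286 -0.1282] -0.0003
side wall +y V [-0.14736993 -0.14444327 -0.13945385] -y [-0.30923195 -0.2958915  -0.27896482]
```

```bash
python3 -m pendant '{"fingers":[0.07,0.07,0.07,0.07,0.07,0.07,0.07,0.07,0.07,0.07],"travel":[[0.001,0.02,0],[0.002,0.04,0],[0.003,0.06,0],[0.004,0.08,0],[0.005,0.1,0],[0.006,0.12,0],[0.007,0.14,0],[0.0095,0.1644,0],[0.0095,0.1644,0],[0.0095,0.1644,0]],"delta_rot":[[0,0,-7],[0,0,-14],[0,0,-21],[0,0,-28],[0,0,-35],[0,0,-42],[0,0,-49],[0,0,-56],[0,0,-63],[0,0,-70]]}'; python3 -m pendant '{"fingers":[0.07,0.07,0.07,0.07,0.07,0.07],"travel":[[0,0,-0.01],[0,0,-0.02],[0,0,-0.03],[0,0,-0.04],[0,0,-0.05],[0,0,-0.05]],"delta_rot":[[0,0,-7],[0,0,-14],[0,0,-20],[0,0,-20],[0,0,-20],[0,0,-20]]}';  python3 - <<'E'
from h import *
s=arm.observe(); print({k:np.round(v,4).tolist() for k,v in s.items()})
R=np.array(s["eef_rot"]); print(np.degrees(np.arctan2(R[1,1],R[0,1])))
f=arm.grab_frame("side"); save(f,"side3")
E
```

```text
time: 6.57
position: [0.4936, -0.1062, 0.4229]
eef_rot: [[-0.473, 0.881, 0.0], [0.881, 0.473, -0.001], [-0.0, -0.0, -1.0]]
contact_force: [0.7, -0.4, -0.2]
gripper_width: 0.07
time: 7.07
position: [0.4923, -0.1076, 0.371]
eef_rot: [[-0.151, 0.989, -0.003], [0.989, 0.151, -0.001], [-0.0, -0.003, -1.0]]
contact_force: [-0.3, -0.4, 0.5]
gripper_width: 0.0703
{'time': 7.0667, 'joint_positions': [-0.582, 0.2273, 0.7774, 2.0519, -0.1958, 0.938, 0.4507], 'dq': [-0.0023, -0.0299, 0.0087, -0.0216, 0.0313, 0.0409, -0.0386], 'effort': [0.3016, -49.2819, 8.5162, -41.7371, -0.4609, -0.8555, 0.33], 'position': [0.4923, -0.1076, 0.371], 'eef_rot': [[-0.1506, 0.9886, -0.0026], [0.9886, 0.1506, -0.0007], [-0.0003, -0.0026, -1.0]], 'contact_force': [-0.268, -0.4413, 0.5375], 'ft_torque': [-0.0028, 0.007, 0.0177], 'gripper_width': 0.0703}
8.659751437514265
```

View pics/side3.png

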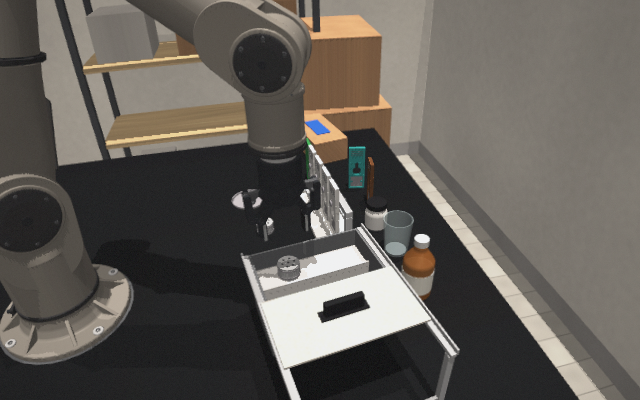

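```bash
python3 -m pendant '{"fingers":[0.07,0.07,0.07,0.07,0.07,0.07,0.07],"travel":[[0,-0.001,-0.02],[0,-0.001,-0.04],[0,-0.001,-0.06],[0,-0.001,-0.075],[0,-0.001,-0.085],[0,-0.001,-0.09],[0,-0.001,-0.09]],"delta_rot":[[0,0,0],[0,0,0],[0,0,0],[0,0,0],[0,0,0],[0,0,0],[0,0,0]]}'; python3 -m pendant '{"fingers":[0.03,0.03,0.03,0.03,0.03,0.03],"travel":[[0,0,0],[0,0,0],[0,0,0],[0,0,0],[0,0,0],[0,0,0]],"delta_rot":[[0,0,0],[0,0,0],[0,0,0],[0,0,0],[0,0,0],[0,0,0]]}'
```

```text
time: 7.7
position: [0.4924, -0.1091, 0.2824]
eef_rot: [[-0.147, 0.989, -0.001], [0.989, 0.147, -0.0], [0.0, -0.001, -1.0]]
contact_force: [-0.5, -0.4, 0.2]
gripper_width: 0.0701
time: 8.2
position: [0.4927, -0.1092, 0.2839]
eef_rot: [[-0.147, 0.989, 0.002], [0.989, 0.147, 0.001], [0.0, 0.002, -1.0]]
contact_force: [-3.8, -0.2, 10.9]
gripper_width: 0.0422
```

```bash
python3 -m pendant '{"fingers":[0.03,0.03,0.03,0.03,0.03,0.03,0.03,0.03],"travel":[[0,0,0.005],[0,0,0.015],[0,0,0.03],[0,0,0.045],[0,0,0.06],[0,0,0.075],[0,0,0.08],[0,0,0.08]],"delta_rot":[[0,0,0],[0,0,0],[0,0,0],[0,0,0],[0,0,0],[0,0,0],[0,0,0],[0,0,0]]}'
python3 - <<'E'
from h import *
f=arm.grab_frame("side"); save(f,"side4")
cv2.imwrite("pics/side4b.png",cv2.resize(f["image"][150:350,200:400,::-1],None,fx=3,fy=3,interpolation=cv2.INTER_CUBIC))
E
```

```text
time: 8.87
position: [0.4927, -0.1091, 0.3643]
eef_rot: [[-0.147, 0.989, 0.003], [0.989, 0.147, 0.001], [0.0, 0.003, -1.0]]
contact_force: [1.1, 0.3, -1.8]
gripper_width: 0.0422
```

View pics/side4b.png

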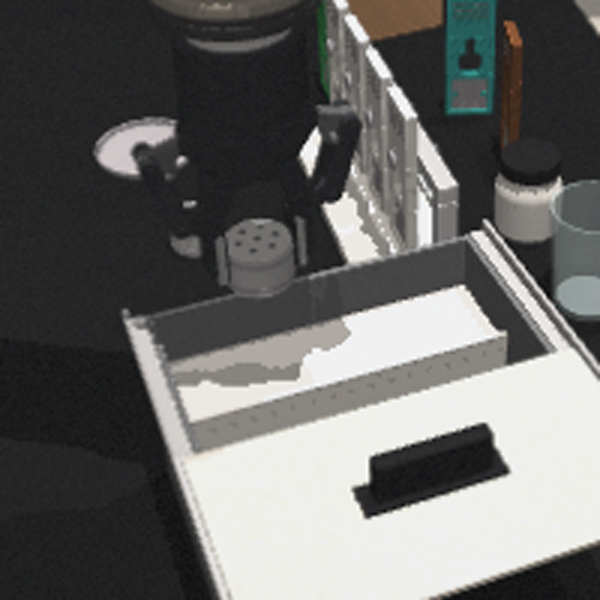

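Can held upright in the jaws, clear of the wall. Carry it to the dish.

```bash
python3 -m pendant '{"fingers":[0.03,0.03,0.03,0.03,0.03,0.03,0.03,0.03,0.03,0.03],"travel":[[-0.002,0.01,0],[-0.006,0.035,0],[-0.01,0.07,0],[-0.015,0.105,0],[-0.02,0.14,0],[-0.025,0.175,0],[-0.03,0.21,0],[-0.035,0.245,0],[-0.04,0.28,0],[-0.045,0.315,0]],"delta_rot":[[0,0,0],[0,0,0],[0,0,0],[0,0,0],[0,0,0],[0,0,0],[0,0,0],[0,0,0],[0,0,0],[0,0,0]]}'; python3 -m pendant '{"fingers":[0.03,0.03,0.03,0.03,0.03,0.03,0.03,0.03,0.03,0.03],"travel":[[-0.005,0.035,0],[-0.01,0.07,0],[-0.014,0.105,0],[-0.015,0.13,0],[-0.015,0.136,-0.02],[-0.015,0.136,-0.05],[-0.015,0.136,-0.08],[-0.015,0.136,-0.1],[-0.015,0.136,-0.11],[-0.015,0.136,-0.11]],"delta_rot":[[0,0,0],[0,0,0],[0,0,0],[0,0,0],[0,0,0],[0,0,0],[0,0,0],[0,0,0],[0,0,0],[0,0,0]]}'
python3 - <<'E'
from h import *
f=arm.grab_frame("side"); save(f,"side5")
cv2.imwrite("pics/side5b.png",cv2.resize(f["image"][100:250,170:370,::-1],None,fx=4,fy=4,interpolation=cv2.INTER_CUBIC))
E
```

```text
time: 9.75
position: [0.4465, 0.2075, 0.362]
eef_rot: [[-0.147, 0.989, -0.001], [0.989, 0.147, -0.0], [-0.0, -0.001, -1.0]]
contact_force: [1.4, -0.6, -0.4]
gripper_width: 0.0423
time: 10.58
position: [0.4318, 0.3413, 0.2502]
eef_rot: [[-0.146, 0.989, -0.003], [0.989, 0.146, -0.003], [-0.003, -0.003, -1.0]]
contact_force: [-0.3, 0.5, -1.3]
gripper_width: 0.0426
```

View pics/side5b.png

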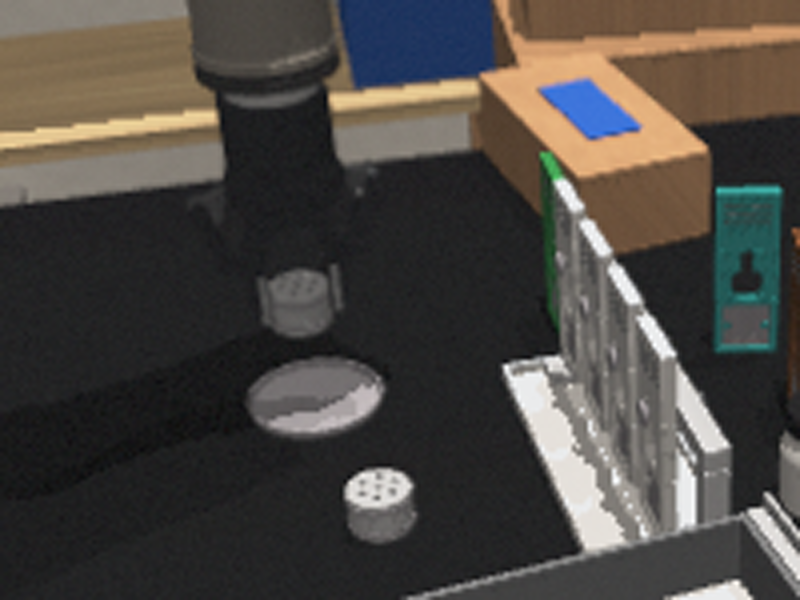

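```bash
python3 -m pendant '{"fingers":[0.03,0.03,0.03,0.03,0.03,0.03,0.03],"travel":[[0.001,0,-0.02],[0.001,0,-0.04],[0.001,0,-0.055],[0.001,0,-0.061],[0.001,0,-0.064],[0.001,0,-0.067],[0.001,0,-0.067]],"delta_rot":[[0,0,0],[0,0,0],[0,0,0],[0,0,0],[0,0,0],[0,0,0],[0,0,0]]}';python3 -m pendant '{"fingers":[0.03,0.03,0.03],"travel":[[0,0,-0.001],[0,0,-0.002],[0,0,-0.002]],"delta_rot":[[0,0,0],[0,0,0],[0,0,0]]}'
```

```text
time: 11.22
position: [0.4336, 0.3421, 0.1864]
eef_rot: [[-0.146, 0.989, 0.001], [0.989, 0.146, 0.001], [0.001, 0.001, -1.0]]
contact_force: [-0.5, -0.8, -0.4]
gripper_width: 0.0424
time: 11.47
position: [0.4334, 0.3421, 0.1841]
eef_rot: [[-0.146, 0.989, 0.0], [0.989, 0.146, 0.001], [0.0, 0.0, -1.0]]
contact_force: [-0.1, 0.4, -0.9]
gripper_width: 0.0424
```

```bash
python3 -m pendant '{"fingers":[0.03,0.03,0.03,0.03],"travel":[[0,0,-0.001],[0,0,-0.002],[0,0,-0.003],[0,0,-0.003]],"delta_rot":[[0,0,0],[0,0,0],[0,0,0],[0,0,0]]}'
```

```text
time: 11.8
position: [0.4334, 0.342, 0.181]
eef_rot: [[-0.146, 0.989, -0.0], [0.989, 0.146, 0.0], [0.0, -0.0, -1.0]]
contact_force: [-2.3, -1.4, 5.6]
gripper_width: 0.0422
```

```bash
python3 -m pendant '{"fingers":[0.045,0.05,0.056,0.056,0.056,0.056,0.056,0.056,0.056,0.056],"travel":[[0,0,0],[0,0,0],[0,0,0],[0,0,0],[0,0,0.01],[0,0,0.03],[0,0,0.05],[0.01,-0.03,0.07],[0.02,-0.06,0.07],[0.02,-0.06,0.07]],"delta_rot":[[0,0,0],[0,0,0],[0,0,0],[0,0,0],[0,0,0],[0,0,0],[0,0,0],[0,0,0],[0,0,0],[0,0,0]]}'
python3 - <<'E'
from h import *
t=arm.grab_frame("top"); s=arm.grab_frame("side"); save(s,"side6")
cv2.imwrite("pics/side6b.png",cv2.resize(s["image"][100:250,170:370,::-1],None,fx=4,fy=4,interpolation=cv2.INTER_CUBIC))
for f,nm in((t,"top"),(s,"side")):
    C=cloud(f); Z=C[...,2]
    for cn,(x,y) in {"fresh":(.465,.183),"spent":(.433,.342)}.items():
        m=(Z>.0245)&(Z<.036)&(abs(C[...,0]-x)<.05)&(abs(C[...,1]-y)<.05)
        nl,lab,st,ce=cv2.connectedComponentsWithStats(m.astype(np.uint8)); 
        if nl<2: continue
        i=1+np.argmax(st[1:,4]); Q=C[lab==i]; Q=Q[Q[:,2]>np.median(Q[:,2])-.002]
        print(cn,nm,len(Q),cv2.minEnclosingCircle((Q[:,:2]*1000).astype(np.float32)),np.median(Q[:,2]))
E
```

```text
time: 12.63
position: [0.4552, 0.2769, 0.2527]
eef_rot: [[-0.141, 0.99, 0.002], [0.99, 0.141, 0.0], [-0.0, 0.002, -1.0]]
contact_force: [0.5, -1.6, 0.1]
gripper_width: 0.0559
fresh top 205 ((466.5401916503906, 183.2391357421875), 22.18025016784668) 0.02888946582969676
fresh side 131 ((463.8034973144531, 182.1887969970703), 22.596660614013672) 0.02950800655888619
spent side 92 ((429.4796447753906, 341.10882568359375), 22.879552841186523) 0.031846147636450384
```

View pics/side6b.png

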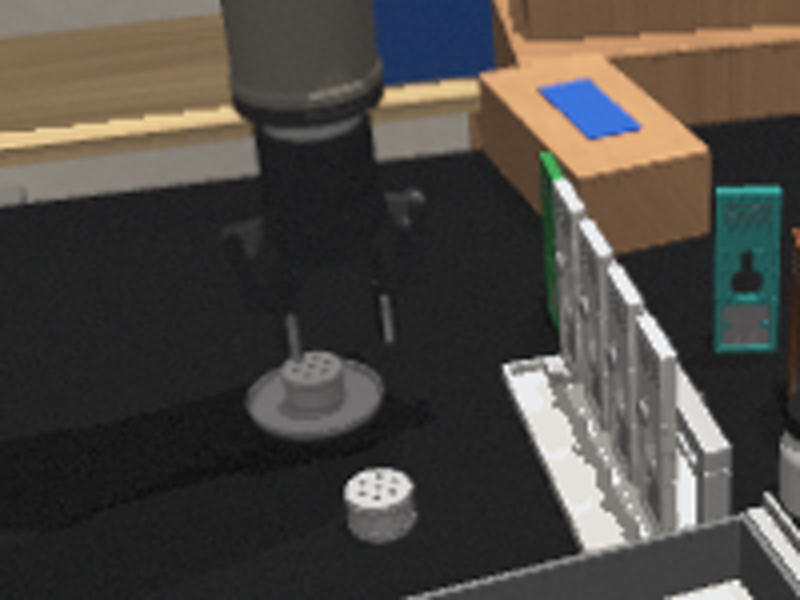

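```bash
python3 -m pendant '{"fingers":[0.07,0.07,0.07,0.07,0.07,0.07,0.07,0.07,0.07,0.07],"travel":[[0.003,-0.03,0],[0.007,-0.06,0],[0.01,-0.094,0],[0.01,-0.094,0],[0.01,-0.094,-0.02],[0.01,-0.094,-0.04],[0.01,-0.094,-0.06],[0.01,-0.094,-0.068],[0.01,-0.094,-0.072],[0.01,-0.094,-0.072]],"delta_rot":[[0,0,0],[0,0,0],[0,0,0],[0,0,0],[0,0,0],[0,0,0],[0,0,0],[0,0,0],[0,0,0],[0,0,0]]}'
```

```text
time: 13.57
position: [0.4632, 0.1883, 0.1783]
eef_rot: [[-0.147, 0.989, -0.001], [0.989, 0.147, -0.001], [-0.0, -0.001, -1.0]]
contact_force: [-0.4, -0.2, 0.7]
gripper_width: 0.0698
```

```bash
python3 -m pendant '{"fingers":[0.03,0.03,0.03,0.03,0.03,0.03],"travel":[[0,0,0],[0,0,0],[0,0,0],[0,0,0],[0,0,0],[0,0,0]],"delta_rot":[[0,0,0],[0,0,0],[0,0,0],[0,0,0],[0,0,0],[0,0,0]]}'
```

```text
time: 14.07
position: [0.4637, 0.1882, 0.1799]
eef_rot: [[-0.146, 0.989, 0.001], [0.989, 0.146, 0.001], [0.001, 0.001, -1.0]]
contact_force: [-2.6, -1.4, 11.8]
gripper_width: 0.0425
```

```bash
python3 -m pendant '{"fingers":[0.03,0.03,0.03,0.03,0.03,0.03,0.03,0.03,0.03,0.03],"travel":[[0,0,0.01],[0,0,0.03],[0,0,0.06],[0,0,0.095],[0,0,0.13],[0,0,0.165],[0,-0.01,0.185],[0.008,-0.035,0.19],[0.017,-0.065,0.19],[0.025,-0.095,0.19]],"delta_rot":[[0,0,0],[0,0,0],[0,0,0],[0,0,0],[0,0,0],[0,0,0],[0,0,0],[0,0,0],[0,0,0],[0,0,0]]}'; python3 -m pendant '{"fingers":[0.03,0.03,0.03,0.03,0.03,0.03,0.03,0.03,0.03,0.03],"travel":[[0.008,-0.03,0],[0.016,-0.06,0],[0.025,-0.09,0],[0.033,-0.12,0],[0.041,-0.15,0],[0.046,-0.17,0],[0.05,-0.185,0],[0.05,-0.19,0],[0.05,-0.19,0],[0.05,-0.19,0]],"delta_rot":[[0,0,0],[0,0,0],[0,0,0],[0,0,0],[0,0,0],[0,0,0],[0,0,0],[0,0,0],[0,0,0],[0,0,0]]}'
python3 - <<'E'
from h import *
s=arm.grab_frame("side"); save(s,"side7")
cv2.imwrite("pics/side7b.png",cv2.resize(s["image"][150:350,200:450,::-1],None,fx=3,fy=3,interpolation=cv2.INTER_CUBIC))
E
```

```text
time: 14.9
position: [0.4884, 0.092, 0.3705]
eef_rot: [[-0.148, 0.989, 0.002], [0.989, 0.148, 0.002], [0.002, 0.002, -1.0]]
contact_force: [1.6, -0.3, -0.9]
gripper_width: 0.0426
time: 15.73
position: [0.5381, -0.0966, 0.3691]
eef_rot: [[-0.146, 0.989, 0.0], [0.989, 0.146, 0.001], [0.001, 0.0, -1.0]]
contact_force: [-0.5, 0.9, -0.6]
gripper_width: 0.0423
```

View pics/side7b.png

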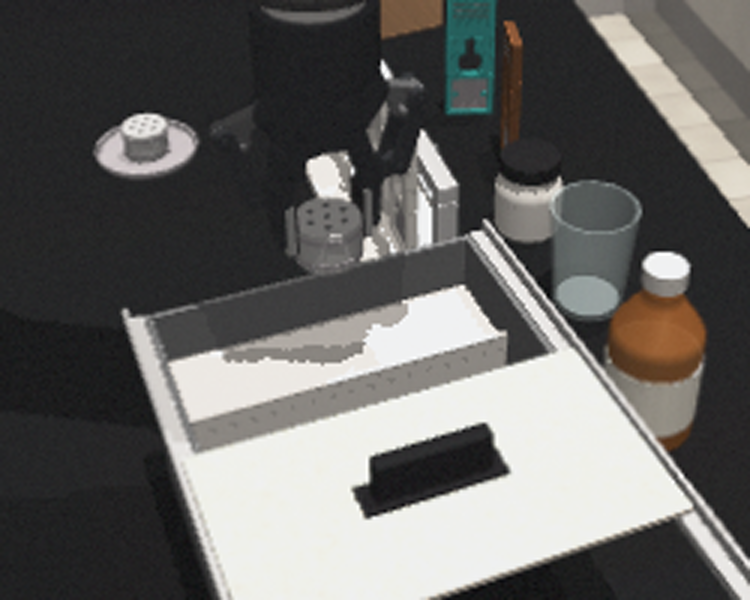

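```bash
python3 -m pendant '{"fingers":[0.03,0.03,0.03,0.03,0.03,0.03,0.03,0.03],"travel":[[0,0,-0.02],[0,0,-0.04],[0,0,-0.06],[0,0,-0.072],[0,0,-0.077],[0,0,-0.08],[0,0,-0.082],[0,0,-0.082]],"delta_rot":[[0,0,0],[0,0,0],[0,0,0],[0,0,0],[0,0,0],[0,0,0],[0,0,0],[0,0,0]]}';python3 -m pendant '{"fingers":[0.03,0.03,0.03,0.03],"travel":[[0,0,-0.001],[0,0,-0.002],[0,0,-0.003],[0,0,-0.003]],"delta_rot":[[0,0,0],[0,0,0],[0,0,0],[0,0,0]]}'
```

```text
time: 16.45
position: [0.5386, -0.097, 0.2872]
eef_rot: [[-0.147, 0.989, 0.001], [0.989, 0.147, 0.0], [0.0, 0.001, -1.0]]
contact_force: [1.0, 0.2, -1.0]
gripper_width: 0.042
time: 16.78
position: [0.5386, -0.0972, 0.2849]
eef_rot: [[-0.146, 0.989, 0.001], [0.989, 0.146, 0.001], [0.001, 0.001, -1.0]]
contact_force: [-6.9, 2.1, 20.8]
gripper_width: 0.0423
```

```bash
python3 -m pendant '{"fingers":[0.045,0.05,0.06,0.06,0.06,0.06,0.06,0.06,0.06,0.06],"travel":[[0,0,0],[0,0,0],[0,0,0],[0,0,0],[0,0,0.02],[0,0,0.05],[0,0,0.08],[0,0,0.11],[0.01,0.02,0.115],[0.02,0.04,0.115]],"delta_rot":[[0,0,0],[0,0,0],[0,0,0],[0,0,0],[0,0,0],[0,0,0],[0,0,0],[0,0,0],[0,0,0],[0,0,0]]}'; python3 -m pendant '{"fingers":[0.04,0.04,0.04,0.04,0.04,0.04,0.04,0.04],"travel":[[0.015,0.03,0],[0.03,0.06,0],[0.045,0.09,0],[0.06,0.12,0],[0.072,0.14,0],[0.072,0.14,0],[0.072,0.14,0],[0.072,0.14,0]],"delta_rot":[[0,0,-2],[0,0,-4.4],[0,0,-4.4],[0,0,-4.4],[0,0,-4.4],[0,0,-4.4],[0,0,-4.4],[0,0,-4.4]]}'
python3 - <<'E'
from h import *
s=arm.grab_frame("side"); save(s,"side8"); t=arm.grab_frame("top"); save(t,"top8")
S=arm.observe(); R=np.array(S["eef_rot"]); print(S["position"],np.degrees(np.arctan2(R[1,1],R[0,1])),S["joint_positions"])
cv2.imwrite("pics/side8b.png",cv2.resize(s["image"][100:300,200:450,::-1],None,fx=3,fy=3,interpolation=cv2.INTER_CUBIC))
th=np.radians(8.35); c,sn=np.cos(th),np.sin(th)
for f,nm in((t,"top"),(s,"side")):
    C=cloud(f); Z=C[...,2]
    for cn,(x,y,z) in {"fresh":(.539,-.102,.135),"spent":(.433,.342,.032)}.items():
        m=(Z>z-.006)&(Z<z+.005)&(abs(C[...,0]-x)<.035)&(abs(C[...,1]-y)<.035)
        nl,lab,st,ce=cv2.connectedComponentsWithStats(m.astype(np.uint8)); 
        if nl<2: continue
        i=1+np.argmax(st[1:,4]); Q=C[lab==i]; Q=Q[Q[:,2]>np.median(Q[:,2])-.002]
        print(cn,nm,len(Q),cv2.minEnclosingCircle((Q[:,:2]*1000).astype(np.float32)),np.median(Q[:,2]))
E
```

```text
time: 17.62
position: [0.5588, -0.0578, 0.4013]
eef_rot: [[-0.144, 0.99, 0.004], [0.99, 0.144, 0.001], [0.0, 0.004, -1.0]]
contact_force: [1.1, 0.6, 0.2]
gripper_width: 0.0605
time: 18.28
position: [0.6302, 0.0824, 0.3985]
eef_rot: [[-0.07, 0.998, -0.0], [0.998, 0.07, -0.001], [-0.001, -0.001, -1.0]]
contact_force: [0.9, -0.1, 0.7]
gripper_width: 0.0401
[0.63008236 0.08177692 0.39881693] 3.9325042601191442 [-0.73471462  0.43251526  0.67823119  1.73424617 -0.30236947  1.08186108
  0.11101287]
fresh top 255 ((540.3051147460938, -101.2775650024414), 21.94276237487793) 0.1337649574027
spent top 213 ((434.5658874511719, 341.35205078125), 21.70838165283203) 0.030369785185554
fresh side 255 ((538.2467041015625, -103.07894134521484), 21.696184158325195) 0.13455111306719714
spent side 96 ((431.7980041503906, 340.9546203613281), 22.380456924438477) 0.03188259442717689
```

View pics/side8b.png

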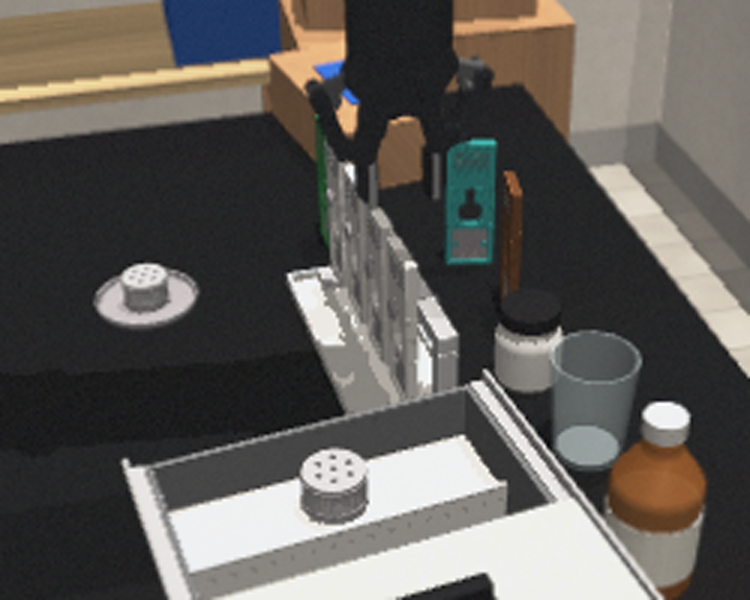

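View pics/top8.png

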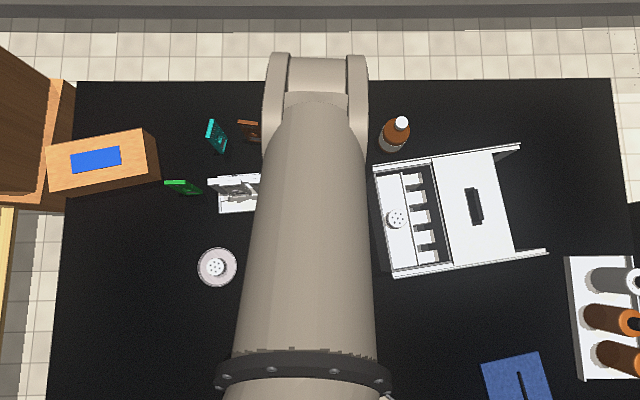

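```bash
python3 -m pendant '{"fingers":[0.04,0.04,0.04,0.04,0.04,0.04,0.04],"travel":[[0,0,-0.02],[0,0,-0.04],[0,0,-0.06],[0,0,-0.07],[0,0,-0.077],[0,0,-0.077],[0,0,-0.077]],"delta_rot":[[0,0,0],[0,0,0],[0,0,0],[0,0,0],[0,0,0],[0,0,0],[0,0,0]]}'
python3 - <<'E'
from h import *
s=arm.grab_frame("side"); save(s,"side9")
cv2.imwrite("pics/side9b.png",cv2.resize(s["image"][120:270,280:430,::-1],None,fx=4,fy=4,interpolation=cv2.INTER_CUBIC))
E
```

```text
time: 18.97
position: [0.6306, 0.0826, 0.3223]
eef_rot: [[-0.07, 0.998, 0.0], [0.998, 0.07, 0.0], [-0.0, 0.0, -1.0]]
contact_force: [0.5, 0.1, 0.1]
gripper_width: 0.0398
```

View pics/side9b.png

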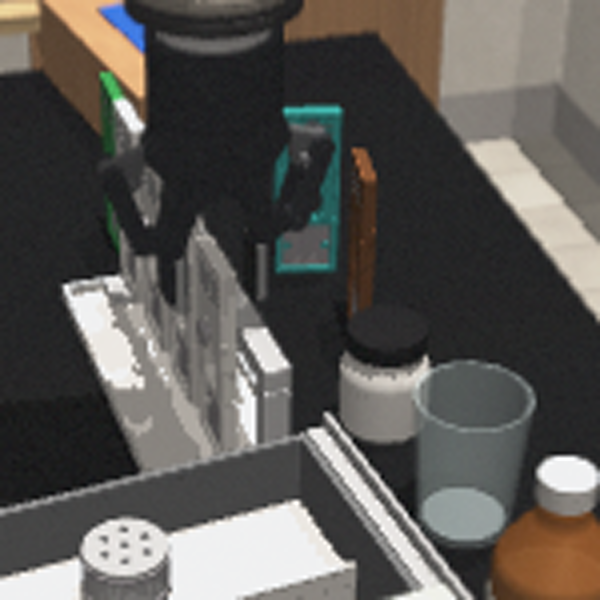

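```bash
python3 -m pendant '{"fingers":[0,0,0,0,0,0],"travel":[[0,0,0],[0,0,0],[0,0,0],[0,0,0],[0,0,0],[0,0,0]],"delta_rot":[[0,0,0],[0,0,0],[0,0,0],[0,0,0],[0,0,0],[0,0,0]]}'; python3 -m pendant '{"fingers":[0,0,0,0,0,0,0],"travel":[[0,0,0.004],[0,0,0.009],[0,0,0.014],[0,0,0.019],[0,0,0.0235],[0,0,0.0255],[0,0,0.0255]],"delta_rot":[[0,0,0],[0,0,0],[0,0,0],[0,0,0],[0,0,0],[0,0,0],[0,0,0]]}'
python3 - <<'E'
from h import *
s=arm.grab_frame("side"); save(s,"side10")
cv2.imwrite("pics/side10b.png",cv2.resize(s["image"][120:270,280:430,::-1],None,fx=4,fy=4,interpolation=cv2.INTER_CUBIC))
E
```

```text
time: 19.52
position: [0.6306, 0.083, 0.3224]
eef_rot: [[-0.07, 0.998, 0.001], [0.998, 0.07, 0.0], [0.0, 0.001, -1.0]]
contact_force: [-1.3, 0.1, 6.4]
gripper_width: 0.0088
time: 20.1
position: [0.6305, 0.0829, 0.3479]
eef_rot: [[-0.07, 0.998, 0.001], [0.998, 0.07, 0.0], [0.0, 0.001, -1.0]]
contact_force: [-0.9, 0.2, -0.5]
gripper_width: 0.0094
```

View pics/side10b.png

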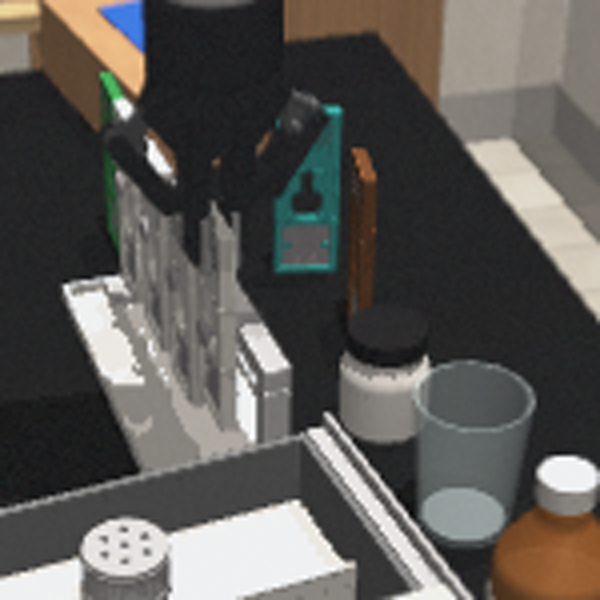

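```bash
python3 -m pendant '{"fingers":[0,0,0,0],"travel":[[-0.004,-0.0003,0],[-0.008,-0.0006,0],[-0.012,-0.0008,0],[-0.015,-0.001,0]],"delta_rot":[[0,0,0],[0,0,0],[0,0,0],[0,0,0]]}'; python3 -m pendant '{"fingers":[0,0,0,0,0],"travel":[[-0.008,-0.0006,0],[-0.016,-0.0012,0],[-0.024,-0.0018,0],[-0.032,-0.0023,0],[-0.035,-0.0025,0]],"delta_rot":[[0,0,0],[0,0,0],[0,0,0],[0,0,0],[0,0,0]]}'
python3 - <<'E'
from h import *
s=arm.grab_frame("side"); save(s,"side11")
cv2.imwrite("pics/side11b.png",cv2.resize(s["image"][120:270,250:400,::-1],None,fx=4,fy=4,interpolation=cv2.INTER_CUBIC))
E
```

```text
time: 20.48
position: [0.6147, 0.0819, 0.347]
eef_rot: [[-0.07, 0.998, -0.001], [0.998, 0.07, 0.0], [0.0, -0.001, -1.0]]
contact_force: [0.3, -0.6, -1.6]
gripper_width: 0.009
time: 20.9
position: [0.579, 0.0793, 0.3472]
eef_rot: [[-0.07, 0.998, -0.001], [0.998, 0.07, 0.0], [0.0, -0.001, -1.0]]
contact_force: [0.5, -0.4, -1.0]
gripper_width: 0.0084
```

View pics/side11b.png

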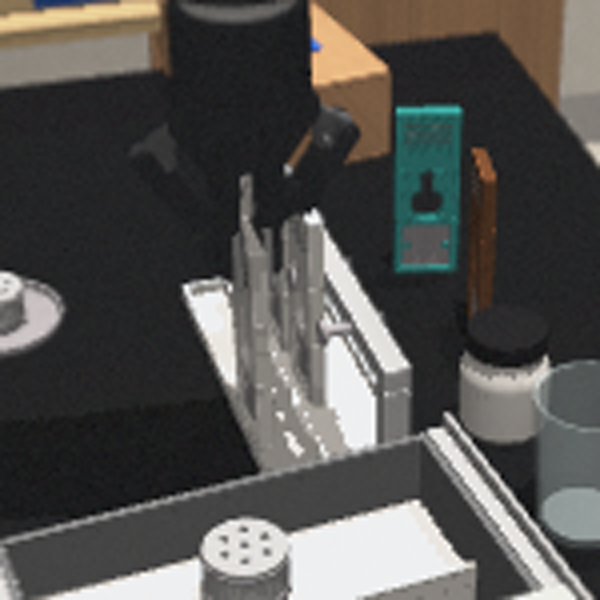

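```bash
python3 -m pendant '{"fingers":[0,0,0,0,0,0,0,0,0,0],"travel":[[0,0,0.02],[0,0,0.05],[0,0,0.08],[0,0,0.11],[0.003,-0.02,0.12],[0.008,-0.045,0.12],[0.014,-0.075,0.12],[0.02,-0.105,0.12],[0.025,-0.135,0.12],[0.03,-0.165,0.12]],"delta_rot":[[0,0,0],[0,0,0],[0,0,0],[0,0,0],[0,0,1],[0,0,2],[0,0,3],[0,0,4],[0,0,4.4],[0,0,4.4]]}'; python3 -m pendant '{"fingers":[0,0,0,0,0,0,0],"travel":[[0.005,-0.025,0],[0.01,-0.05,0],[0.013,-0.065,0],[0.0133,-0.071,0],[0.0133,-0.071,0],[0.0133,-0.071,0],[0.0133,-0.071,0]],"delta_rot":[[0,0,0],[0,0,0],[0,0,0],[0,0,0],[0,0,0],[0,0,0],[0,0,0]]}'
python3 - <<'E'
from h import *
s=arm.grab_frame("side"); save(s,"side12"); t=arm.grab_frame("top"); save(t,"top12")
S=arm.observe(); R=np.array(S["eef_rot"]); print(S["position"],np.degrees(np.arctan2(R[1,1],R[0,1])))
for f in(s,t):
    C=cloud(f); Z=C[...,2]; im=f["image"]
    m=(Z>.19)&(Z<.30)&(im.min(2)>120)&(abs(C[...,0]-.622)<.06)&(abs(C[...,1]+.157)<.06)
    Q=C[m]; print(len(Q), cv2.minAreaRect((Q[:,:2]*1000).astype(np.float32)) if len(Q)>5 else 0, Q[:,2].min() if len(Q) else 0)
E
```

```text
time: 21.78
position: [0.6105, -0.0869, 0.4674]
eef_rot: [[-0.147, 0.989, 0.0], [0.989, 0.147, 0.0], [0.0, 0.001, -1.0]]
contact_force: [0.1, 1.1, 0.0]
gripper_width: 0.0089
time: 22.37
position: [0.6238, -0.1551, 0.4671]
eef_rot: [[-0.148, 0.989, -0.0], [0.989, 0.148, 0.001], [0.001, -0.0, -1.0]]
contact_force: [-0.6, 0.3, -0.7]
gripper_width: 0.0089
[ 0.62381463 -0.15514102  0.46720335] 8.521808528158918
265 ((623.9404296875, -159.23086547851562), (11.598672866821289, 44.20121765136719), 6.0051398277282715) 0.1910909312809339
62 ((621.2611694335938, -153.89254760742188), (9.173172950744629, 47.956180572509766), 1.023768663406372) 0.1907755219146603
```

View pics/side12.png

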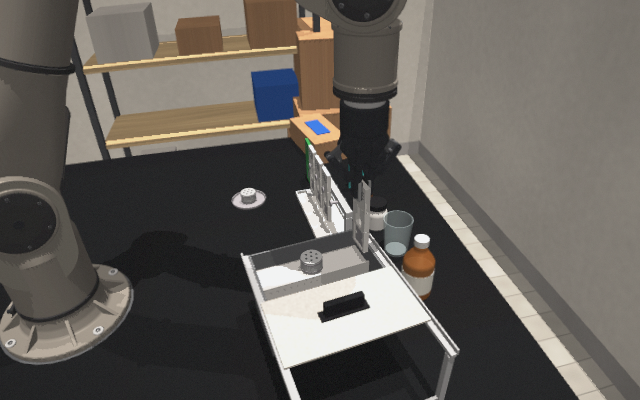

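View pics/top12.png

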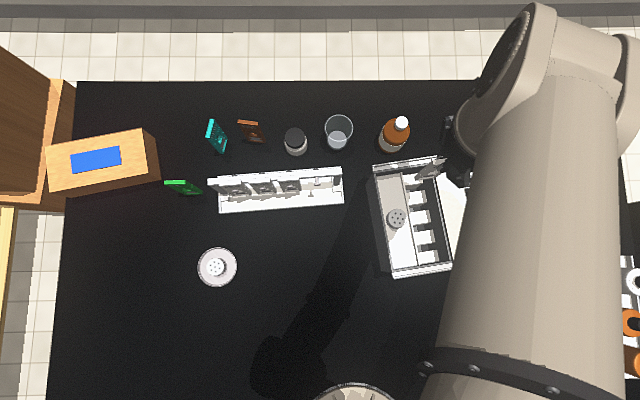

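```bash
python3 -m pendant '{"fingers":[0,0,0,0,0,0,0],"travel":[[-0.0018,-0.001,-0.015],[-0.0018,-0.001,-0.035],[-0.0018,-0.001,-0.055],[-0.0018,-0.001,-0.075],[-0.0018,-0.001,-0.09],[-0.0018,-0.001,-0.1],[-0.0018,-0.001,-0.1]],"delta_rot":[[0,0,0],[0,0,0],[0,0,0],[0,0,0],[0,0,0],[0,0,0],[0,0,0]]}'
python3 - <<'E'
from h import *
t=arm.grab_frame("top"); s=arm.grab_frame("side")
a=cv2.resize(t["image"][150:290,360:500,::-1],None,fx=4,fy=4,interpolation=cv2.INTER_CUBIC); cv2.imwrite("pics/top13b.png",a)
E
```

```text
time: 23.05
position: [0.6216, -0.1565, 0.3654]
eef_rot: [[-0.147, 0.989, -0.003], [0.989, 0.147, 0.0], [0.001, -0.003, -1.0]]
contact_force: [0.2, -0.2, 0.2]
gripper_width: 0.0088
```

View pics/top13b.png

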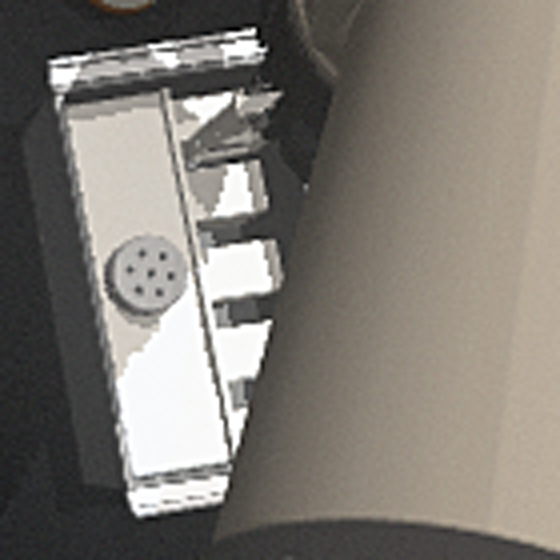

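Holder's lower part is above the top slot. Continue down slowly.

```bash
python3 -m pendant '{"fingers":[0,0,0,0,0],"travel":[[0,0,-0.006],[0,0,-0.012],[0,0,-0.018],[0,0,-0.024],[0,0,-0.024]],"delta_rot":[[0,0,0],[0,0,0],[0,0,0],[0,0,0],[0,0,0]]}'; python3 -m pendant '{"fingers":[0,0,0,0,0,0],"travel":[[0,0,-0.01],[0,0,-0.02],[0,0,-0.03],[0,0,-0.04],[0,0,-0.046],[0,0,-0.046]],"delta_rot":[[0,0,0],[0,0,0],[0,0,0],[0,0,0],[0,0,0],[0,0,0]]}'
```

```text
time: 23.57
position: [0.6216, -0.1573, 0.3419]
eef_rot: [[-0.147, 0.989, -0.002], [0.989, 0.147, 0.0], [0.0, -0.002, -1.0]]
contact_force: [-1.1, 0.9, -1.3]
gripper_width: 0.0091
time: 24.07
position: [0.6215, -0.1574, 0.2954]
eef_rot: [[-0.146, 0.989, -0.002], [0.989, 0.146, 0.0], [0.0, -0.002, -1.0]]
contact_force: [-1.9, 0.2, -0.5]
gripper_width: 0.0093
```

```bash
python3 -m pendant '{"fingers":[0,0,0,0,0,0],"travel":[[0,0,-0.004],[0,0,-0.008],[0,0,-0.01],[0,0,-0.012],[0,0,-0.013],[0,0,-0.013]],"delta_rot":[[0,0,0],[0,0,0],[0,0,0],[0,0,0],[0,0,0],[0,0,0]]}'
```

```text
time: 24.57
position: [0.6219, -0.1575, 0.2841]
eef_rot: [[-0.146, 0.989, -0.0], [0.989, 0.146, 0.0], [0.0, -0.0, -1.0]]
contact_force: [-0.1, -0.4, -1.1]
gripper_width: 0.0095
```

```bash
python3 -m pendant '{"fingers":[0,0,0,0],"travel":[[0,0,-0.001],[0,0,-0.002],[0,0,-0.003],[0,0,-0.003]],"delta_rot":[[0,0,0],[0,0,0],[0,0,0],[0,0,0]]}'
```

```text
time: 24.9
position: [0.6225, -0.158, 0.2836]
eef_rot: [[-0.146, 0.989, 0.003], [0.989, 0.146, 0.001], [0.0, 0.003, -1.0]]
contact_force: [-6.9, 2.9, 30.9]
gripper_width: 0.0091
```

```bash
python3 -m pendant '{"fingers":[0,0.015,0.03,0.03,0.03,0.03,0.03,0.03,0.03,0.03],"travel":[[0,0,0.002],[0,0,0.002],[0,0,0.002],[0,0,0.002],[0,0,0.02],[0,0,0.05],[0,0,0.08],[0,0,0.11],[0,0.01,0.125],[0,0.03,0.125]],"delta_rot":[[0,0,0],[0,0,0],[0,0,0],[0,0,0],[0,0,0],[0,0,0],[0,0,0],[0,0,0],[0,0,0],[0,0,0]]}'; python3 -m pendant '{"fingers":[0.04,0.04,0.04,0.04,0.04,0.04,0.04,0.04,0.04,0.04],"travel":[[0,0.03,0],[0,0.06,0],[0,0.1,0],[0.001,0.14,0],[0.002,0.18,0],[0.003,0.22,0],[0.004,0.25,0],[0.004,0.269,0],[0.004,0.275,0],[0.004,0.275,0]],"delta_rot":[[0,0,-1],[0,0,-2],[0,0,-3],[0,0,-4.4],[0,0,-4.4],[0,0,-4.4],[0,0,-4.4],[0,0,-4.4],[0,0,-4.4],[0,0,-4.4]]}'
python3 - <<'E'
from h import *
s=arm.grab_frame("side"); save(s,"side14"); t=arm.grab_frame("top"); save(t,"top14")
S=arm.observe(); R=np.array(S["eef_rot"]); print(S["position"],np.degrees(np.arctan2(R[1,1],R[0,1])))
cv2.imwrite("pics/top14b.png",cv2.resize(t["image"][150:290,360:500,::-1],None,fx=4,fy=4,interpolation=cv2.INTER_CUBIC))
E
```

```text
time: 25.73
position: [0.622, -0.1302, 0.41]
eef_rot: [[-0.143, 0.99, 0.005], [0.99, 0.143, -0.001], [-0.002, 0.005, -1.0]]
contact_force: [0.2, 0.1, -0.1]
gripper_width: 0.03
time: 26.57
position: [0.6257, 0.1495, 0.4057]
eef_rot: [[-0.073, 0.997, -0.001], [0.997, 0.073, -0.0], [-0.0, -0.001, -1.0]]
contact_force: [0.1, -0.9, -0.3]
gripper_width: 0.04
[0.62586784 0.14627484 0.40610652] 3.967383914542553
```

View pics/top14b.png

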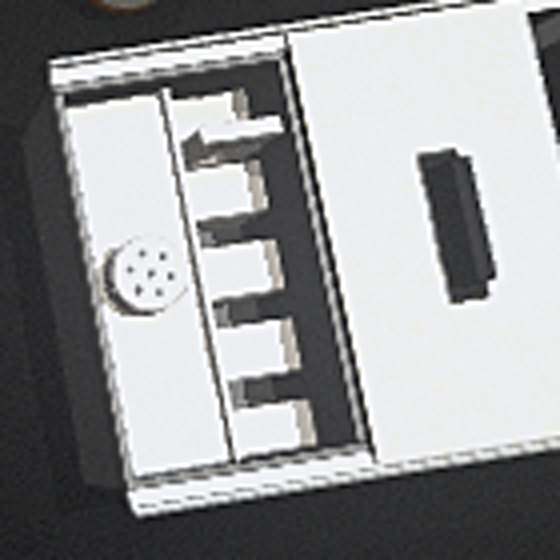

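View pics/side14.png

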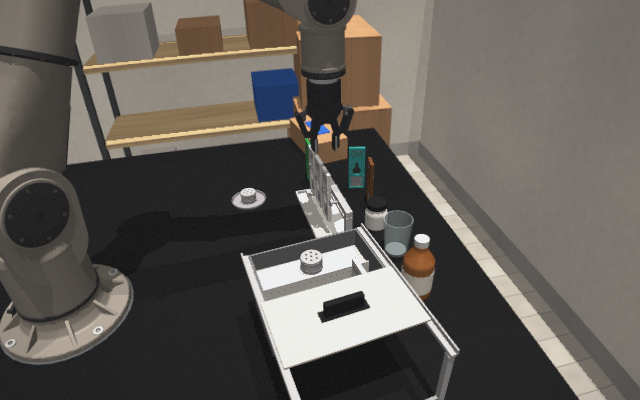

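```bash
python3 -m pendant '{"fingers":[0.04,0.04,0.04,0.04,0.04,0.04,0.04],"travel":[[0,0,-0.02],[0,0,-0.04],[0,0,-0.06],[0,0,-0.076],[0,0,-0.084],[0,0,-0.084],[0,0,-0.084]],"delta_rot":[[0,0,0],[0,0,0],[0,0,0],[0,0,0],[0,0,0],[0,0,0],[0,0,0]]}';  python3 -m pendant '{"fingers":[0,0,0,0,0,0],"travel":[[0,0,0],[0,0,0],[0,0,0],[0,0,0],[0,0,0],[0,0,0]],"delta_rot":[[0,0,0],[0,0,0],[0,0,0],[0,0,0],[0,0,0],[0,0,0]]}'; python3 -m pendant '{"fingers":[0,0,0,0,0,0,0],"travel":[[0,0,0.004],[0,0,0.009],[0,0,0.014],[0,0,0.019],[0,0,0.0235],[0,0,0.0255],[0,0,0.0255]],"delta_rot":[[0,0,0],[0,0,0],[0,0,0],[0,0,0],[0,0,0],[0,0,0],[0,0,0]]}'
```

```text
time: 27.25
position: [0.6262, 0.1462, 0.3227]
eef_rot: [[-0.068, 0.998, 0.0], [0.998, 0.068, -0.0], [-0.0, 0.0, -1.0]]
contact_force: [-0.2, 1.1, -0.2]
gripper_width: 0.0398
time: 27.75
position: [0.6262, 0.1473, 0.3231]
eef_rot: [[-0.07, 0.998, 0.001], [0.998, 0.07, 0.0], [0.0, 0.001, -1.0]]
contact_force: [-0.7, -1.1, 6.6]
gripper_width: 0.0089
time: 28.33
position: [0.626, 0.1475, 0.3484]
eef_rot: [[-0.07, 0.998, 0.001], [0.998, 0.07, 0.0], [0.0, 0.001, -1.0]]
contact_force: [-0.4, 0.2, -0.4]
gripper_width: 0.009
```

```bash
python3 -m pendant '{"fingers":[0,0,0,0,0,0,0,0,0],"travel":[[-0.004,-0.0003,0],[-0.008,-0.0006,0],[-0.012,-0.0008,0],[-0.016,-0.0011,0],[-0.022,-0.0016,0],[-0.03,-0.0021,0],[-0.038,-0.0027,0],[-0.046,-0.0033,0],[-0.05,-0.0035,0]],"delta_rot":[[0,0,0],[0,0,0],[0,0,0],[0,0,0],[0,0,0],[0,0,0],[0,0,0],[0,0,0],[0,0,0]]}'
python3 - <<'E'
from h import *
s=arm.grab_frame("side"); save(s,"side15")
cv2.imwrite("pics/side15b.png",cv2.resize(s["image"][120:270,250:400,::-1],None,fx=4,fy=4,interpolation=cv2.INTER_CUBIC))
E
```

```text
time: 29.08
position: [0.5746, 0.1438, 0.3477]
eef_rot: [[-0.07, 0.998, -0.001], [0.998, 0.07, 0.0], [0.0, -0.001, -1.0]]
contact_force: [0.2, -0.2, -0.1]
gripper_width: 0.0092
```

View pics/side15b.png

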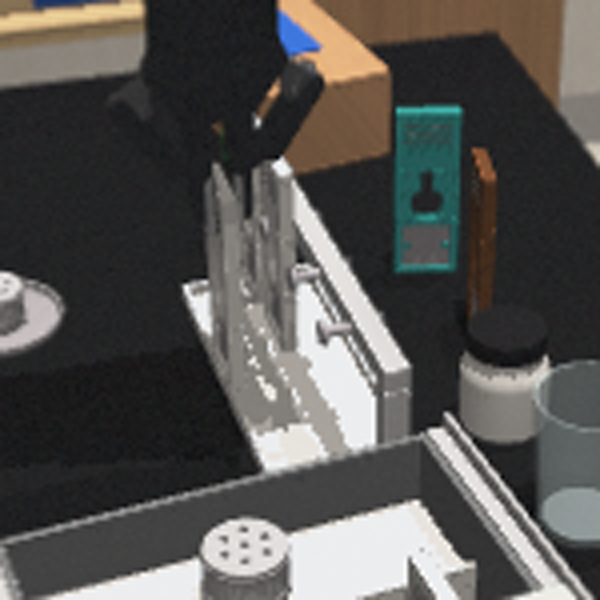

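```bash
python3 -m pendant '{"fingers":[0,0,0,0,0,0,0,0,0,0],"travel":[[0,0,0.02],[0,0,0.05],[0,0,0.08],[0,0,0.11],[0,-0.02,0.12],[0,-0.045,0.12],[0,-0.075,0.12],[0,-0.105,0.12],[-0.001,-0.135,0.12],[-0.001,-0.165,0.12]],"delta_rot":[[0,0,0],[0,0,0],[0,0,0],[0,0,0],[0,0,1],[0,0,2],[0,0,3],[0,0,4],[0,0,4.4],[0,0,4.4]]}'; python3 -m pendant '{"fingers":[0,0,0,0,0,0,0,0,0,0],"travel":[[-0.001,-0.03,0],[-0.001,-0.06,0],[-0.001,-0.09,0],[-0.001,-0.115,0],[-0.002,-0.135,0],[-0.002,-0.143,0],[-0.002,-0.143,0],[-0.002,-0.143,-0.01],[-0.002,-0.143,-0.02],[-0.002,-0.143,-0.02]],"delta_rot":[[0,0,0],[0,0,0],[0,0,0],[0,0,0],[0,0,0],[0,0,0],[0,0,0],[0,0,0],[0,0,0],[0,0,0]]}'
```

```text
time: 29.97
position: [0.5745, -0.0225, 0.4679]
eef_rot: [[-0.147, 0.989, 0.0], [0.989, 0.147, 0.0], [0.0, 0.001, -1.0]]
contact_force: [1.2, 1.3, -0.9]
gripper_width: 0.0089
time: 30.8
position: [0.5728, -0.1621, 0.4451]
eef_rot: [[-0.149, 0.989, -0.003], [0.989, 0.149, 0.001], [0.001, -0.003, -1.0]]
contact_force: [-1.0, 0.4, -0.9]
gripper_width: 0.0089
```

```bash
python3 -m pendant '{"fingers":[0,0,0,0,0,0,0],"travel":[[0,0,-0.015],[0,0,-0.035],[0,0,-0.055],[0,0,-0.07],[0,0,-0.08],[0,0,-0.08],[0,0,-0.08]],"delta_rot":[[0,0,0],[0,0,0],[0,0,0],[0,0,0],[0,0,0],[0,0,0],[0,0,0]]}'
python3 - <<'E'
from h import *
t=arm.grab_frame("top")
cv2.imwrite("pics/top16b.png",cv2.resize(t["image"][150:290,360:500,::-1],None,fx=4,fy=4,interpolation=cv2.INTER_CUBIC))
E
```

```text
time: 31.38
position: [0.573, -0.1636, 0.3677]
eef_rot: [[-0.147, 0.989, -0.001], [0.989, 0.147, -0.0], [0.0, -0.001, -1.0]]
contact_force: [0.1, -0.5, -0.5]
gripper_width: 0.0092
```

View pics/top16b.png

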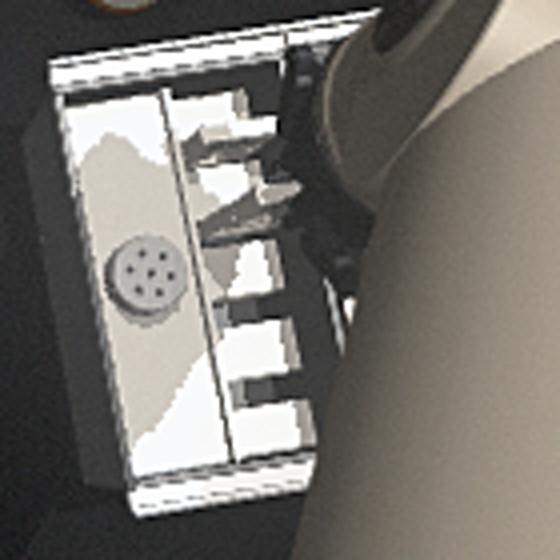

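```bash
python3 -m pendant '{"fingers":[0,0,0,0,0],"travel":[[0,0,-0.007],[0,0,-0.014],[0,0,-0.021],[0,0,-0.026],[0,0,-0.026]],"delta_rot":[[0,0,0],[0,0,0],[0,0,0],[0,0,0],[0,0,0]]}'; python3 -m pendant '{"fingers":[0,0,0,0,0,0,0,0],"travel":[[0,0,-0.01],[0,0,-0.02],[0,0,-0.03],[0,0,-0.04],[0,0,-0.047],[0,0,-0.052],[0,0,-0.055],[0,0,-0.055]],"delta_rot":[[0,0,0],[0,0,0],[0,0,0],[0,0,0],[0,0,0],[0,0,0],[0,0,0],[0,0,0]]}'
```

```text
time: 31.85
position: [0.5725, -0.1639, 0.3405]
eef_rot: [[-0.146, 0.989, -0.002], [0.989, 0.146, 0.0], [0.0, -0.002, -1.0]]
contact_force: [-0.7, 0.4, 0.3]
gripper_width: 0.0094
time: 32.52
position: [0.5728, -0.1641, 0.2861]
eef_rot: [[-0.146, 0.989, -0.001], [0.989, 0.146, -0.0], [0.0, -0.001, -1.0]]
contact_force: [0.0, 0.2, 0.2]
gripper_width: 0.0094
```

```bash
python3 -m pendant '{"fingers":[0,0,0],"travel":[[0,0,-0.001],[0,0,-0.002],[0,0,-0.002]],"delta_rot":[[0,0,0],[0,0,0],[0,0,0]]}'
```

```text
time: 32.77
position: [0.573, -0.164, 0.2849]
eef_rot: [[-0.147, 0.989, 0.0], [0.989, 0.147, 0.0], [-0.0, 0.0, -1.0]]
contact_force: [-0.7, -0.2, -1.3]
gripper_width: 0.0088
```

```bash
python3 -m pendant '{"fingers":[0,0,0],"travel":[[0,0,-0.001],[0,0,-0.0015],[0,0,-0.0015]],"delta_rot":[[0,0,0],[0,0,0],[0,0,0]]}'
```

```text
time: 33.02
position: [0.5733, -0.1643, 0.2844]
eef_rot: [[-0.146, 0.989, 0.002], [0.989, 0.146, 0.0], [0.0, 0.002, -1.0]]
contact_force: [-3.2, 2.0, 16.0]
gripper_width: 0.0091
```

```bash
python3 -m pendant '{"fingers":[0,0.015,0.03,0.03,0.03,0.03,0.03,0.03,0.03,0.03],"travel":[[0,0,0.001],[0,0,0.001],[0,0,0.001],[0,0,0.001],[0,0,0.02],[0,0,0.05],[0,0,0.08],[0,0,0.11],[0.001,0.01,0.125],[0.004,0.03,0.125]],"delta_rot":[[0,0,0],[0,0,0],[0,0,0],[0,0,0],[0,0,0],[0,0,0],[0,0,0],[0,0,0],[0,0,0],[0,0,0]]}'; python3 -m pendant '{"fingers":[0.04,0.04,0.04,0.04,0.04,0.04,0.04,0.04,0.04,0.04],"travel":[[0.004,0.03,0],[0.008,0.065,0],[0.013,0.1,0],[0.018,0.138,0],[0.023,0.175,0],[0.028,0.212,0],[0.033,0.25,0],[0.038,0.285,0],[0.041,0.315,0],[0.044,0.335,0]],"delta_rot":[[0,0,-1],[0,0,-2],[0,0,-3],[0,0,-4.4],[0,0,-4.4],[0,0,-4.4],[0,0,-4.4],[0,0,-4.4],[0,0,-4.4],[0,0,-4.4]]}';  python3 -m pendant '{"fingers":[0.04,0.04,0.04],"travel":[[0.001,0.008,0],[0.001,0.01,0],[0.001,0.01,0]],"delta_rot":[[0,0,0],[0,0,0],[0,0,0]]}'
python3 - <<'E'
from h import *
s=arm.grab_frame("side"); t=arm.grab_frame("top"); save(t,"top17")
S=arm.observe(); R=np.array(S["eef_rot"]); print(S["position"],np.degrees(np.arctan2(R[1,1],R[0,1])))
cv2.imwrite("pics/side17b.png",cv2.resize(s["image"][130:330,230:430,::-1],None,fx=3,fy=3,interpolation=cv2.INTER_CUBIC))
C=cloud(s); Z=C[...,2]; im=s["image"]
m=(Z>.17)&(Z<.185)&(im.min(2)>100)&(C[...,1]>.05)&(C[...,1]<.35)&(abs(C[...,0]-.62)<.03); Q=C[m]; print(len(Q),cv2.minAreaRect((Q[:,:2]*1000).astype(np.float32)))
E
```

```text
time: 33.85
position: [0.5768, -0.1366, 0.4119]
eef_rot: [[-0.143, 0.99, 0.005], [0.99, 0.143, -0.001], [-0.001, 0.005, -1.0]]
contact_force: [1.6, 0.2, -0.6]
gripper_width: 0.03
time: 34.68
position: [0.6206, 0.2048, 0.4077]
eef_rot: [[-0.073, 0.997, -0.001], [0.997, 0.073, 0.0], [0.0, -0.001, -1.0]]
contact_force: [-0.3, 0.5, 0.2]
gripper_width: 0.0403
time: 34.93
position: [0.6219, 0.21, 0.4081]
eef_rot: [[-0.069, 0.998, -0.0], [0.998, 0.069, -0.001], [-0.001, -0.0, -1.0]]
contact_force: [-0.2, -0.5, 0.2]
gripper_width: 0.0399
[0.62200985 0.20883995 0.40839026] 3.8820483192500594
86 ((617.2620849609375, 240.91961669921875), (9.892791748046875, 111.2494125366211), 4.647078037261963)
```

View pics/side17b.png

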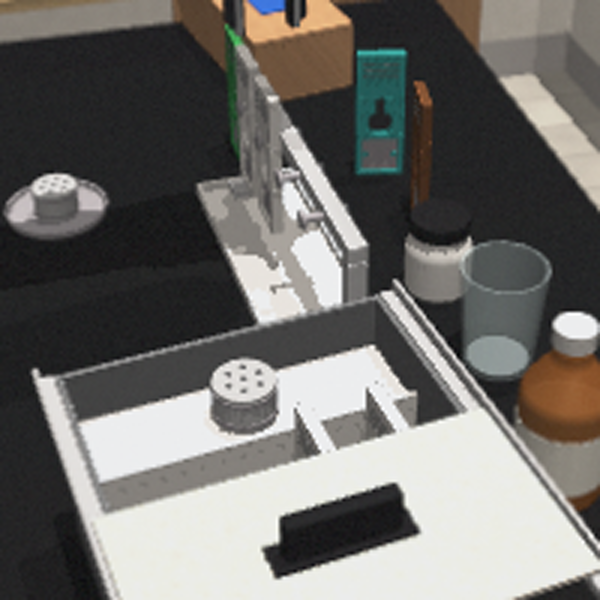

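View pics/top17.png

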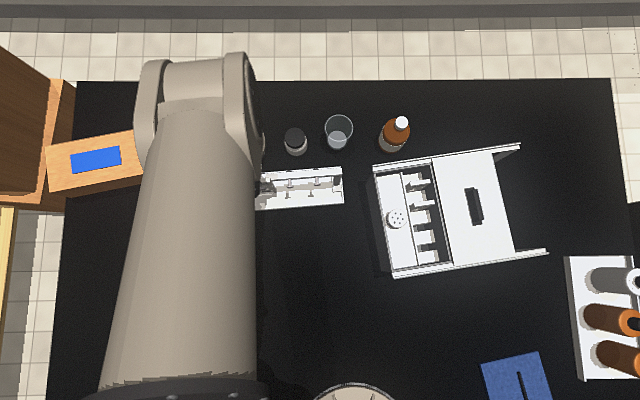

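```bash
python3 -m pendant '{"fingers":[0.04,0.04,0.04,0.04,0.04,0.04,0.04],"travel":[[0,0.001,-0.02],[0,0.001,-0.04],[0,0.001,-0.06],[0,0.001,-0.078],[0,0.001,-0.086],[0,0.001,-0.086],[0,0.001,-0.086]],"delta_rot":[[0,0,0],[0,0,0],[0,0,0],[0,0,0],[0,0,0],[0,0,0],[0,0,0]]}';  python3 -m pendant '{"fingers":[0,0,0,0,0,0],"travel":[[0,0,0],[0,0,0],[0,0,0],[0,0,0],[0,0,0],[0,0,0]],"delta_rot":[[0,0,0],[0,0,0],[0,0,0],[0,0,0],[0,0,0],[0,0,0]]}'; python3 -m pendant '{"fingers":[0,0,0,0,0,0,0],"travel":[[0,0,0.004],[0,0,0.009],[0,0,0.014],[0,0,0.019],[0,0,0.0235],[0,0,0.0255],[0,0,0.0255]],"delta_rot":[[0,0,0],[0,0,0],[0,0,0],[0,0,0],[0,0,0],[0,0,0],[0,0,0]]}'
```

```text
time: 35.62
position: [0.6222, 0.2109, 0.3228]
eef_rot: [[-0.069, 0.998, 0.0], [0.998, 0.069, -0.0], [-0.0, 0.0, -1.0]]
contact_force: [-0.0, 0.1, 0.1]
gripper_width: 0.04
time: 36.12
position: [0.6221, 0.2119, 0.3232]
eef_rot: [[-0.07, 0.998, 0.001], [0.998, 0.07, 0.001], [0.001, 0.001, -1.0]]
contact_force: [-1.6, -1.4, 8.3]
gripper_width: 0.0088
time: 36.7
position: [0.622, 0.212, 0.3484]
eef_rot: [[-0.07, 0.998, 0.001], [0.998, 0.07, 0.0], [0.0, 0.001, -1.0]]
contact_force: [0.3, -0.1, -0.8]
gripper_width: 0.0089
```

```bash
python3 -m pendant '{"fingers":[0,0,0,0,0,0,0,0,0],"travel":[[-0.004,-0.0003,0],[-0.008,-0.0006,0],[-0.012,-0.0008,0],[-0.016,-0.0011,0],[-0.022,-0.0016,0],[-0.03,-0.0021,0],[-0.038,-0.0027,0],[-0.046,-0.0033,0],[-0.05,-0.0035,0]],"delta_rot":[[0,0,0],[0,0,0],[0,0,0],[0,0,0],[0,0,0],[0,0,0],[0,0,0],[0,0,0],[0,0,0]]}'
python3 - <<'E'
from h import *
s=arm.grab_frame("side"); save(s,"side18")
cv2.imwrite("pics/side18b.png",cv2.resize(s["image"][120:270,250:400,::-1],None,fx=4,fy=4,interpolation=cv2.INTER_CUBIC))
E
```

```text
time: 37.45
position: [0.5706, 0.2084, 0.3477]
eef_rot: [[-0.07, 0.998, -0.001], [0.998, 0.07, 0.0], [0.0, -0.001, -1.0]]
contact_force: [0.4, 0.3, -0.5]
gripper_width: 0.0093
```

View pics/side18b.png

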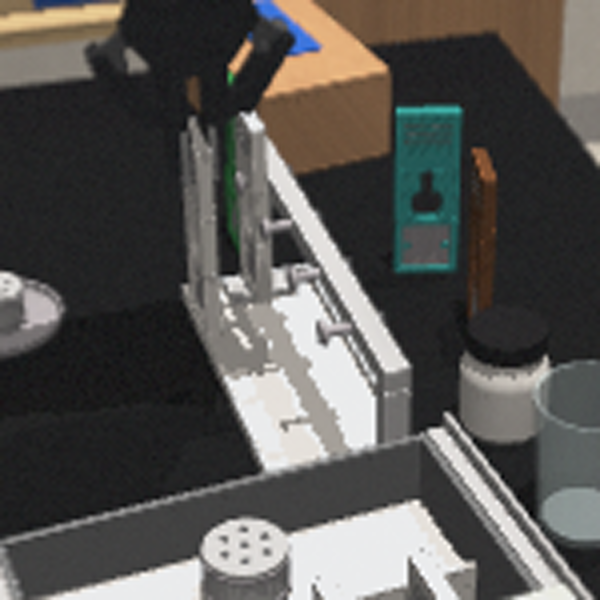

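```bash
python3 -m pendant '{"fingers":[0,0,0,0,0,0,0,0,0,0],"travel":[[0,0,0.02],[0,0,0.05],[0,0,0.08],[0,0,0.11],[-0.002,-0.02,0.12],[-0.005,-0.045,0.12],[-0.009,-0.08,0.12],[-0.013,-0.115,0.12],[-0.018,-0.15,0.12],[-0.023,-0.185,0.12]],"delta_rot":[[0,0,0],[0,0,0],[0,0,0],[0,0,0],[0,0,1],[0,0,2],[0,0,3],[0,0,4],[0,0,4.4],[0,0,4.4]]}'; python3 -m pendant '{"fingers":[0,0,0,0,0,0,0,0,0,0],"travel":[[-0.005,-0.035,0],[-0.01,-0.07,0],[-0.015,-0.105,0],[-0.019,-0.14,0],[-0.023,-0.17,0],[-0.025,-0.188,0],[-0.025,-0.1935,0],[-0.025,-0.1935,-0.01],[-0.025,-0.1935,-0.02],[-0.025,-0.1935,-0.02]],"delta_rot":[[0,0,0],[0,0,0],[0,0,0],[0,0,0],[0,0,0],[0,0,0],[0,0,0],[0,0,0],[0,0,0],[0,0,0]]}'; python3 -m pendant '{"fingers":[0,0,0,0,0,0,0],"travel":[[0,0,-0.015],[0,0,-0.035],[0,0,-0.055],[0,0,-0.07],[0,0,-0.08],[0,0,-0.08],[0,0,-0.08]],"delta_rot":[[0,0,0],[0,0,0],[0,0,0],[0,0,0],[0,0,0],[0,0,0],[0,0,0]]}'
python3 - <<'E'
from h import *
t=arm.grab_frame("top")
cv2.imwrite("pics/top19b.png",cv2.resize(t["image"][150:290,360:500,::-1],None,fx=4,fy=4,interpolation=cv2.INTER_CUBIC))
E
```

```text
time: 38.33
position: [0.5484, 0.0218, 0.4679]
eef_rot: [[-0.147, 0.989, 0.0], [0.989, 0.147, 0.0], [0.0, 0.0, -1.0]]
contact_force: [1.2, -0.4, -0.5]
gripper_width: 0.009
time: 39.17
position: [0.5238, -0.1682, 0.4453]
eef_rot: [[-0.148, 0.989, -0.003], [0.989, 0.148, 0.001], [0.001, -0.003, -1.0]]
contact_force: [-0.2, 0.3, -1.0]
gripper_width: 0.0093
time: 39.75
position: [0.5241, -0.1695, 0.3676]
eef_rot: [[-0.147, 0.989, -0.001], [0.989, 0.147, -0.0], [-0.0, -0.001, -1.0]]
contact_force: [0.4, 0.5, -0.6]
gripper_width: 0.0088
```

View pics/top19b.png

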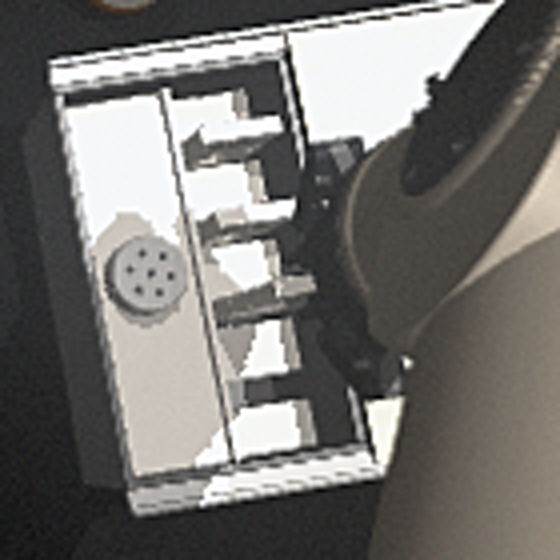

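```bash
python3 -m pendant '{"fingers":[0,0,0,0,0],"travel":[[-0.001,0,-0.007],[-0.001,0,-0.014],[-0.001,0,-0.021],[-0.001,0,-0.026],[-0.001,0,-0.026]],"delta_rot":[[0,0,0],[0,0,0],[0,0,0],[0,0,0],[0,0,0]]}'; python3 -m pendant '{"fingers":[0,0,0,0,0,0,0,0],"travel":[[0,0,-0.01],[0,0,-0.02],[0,0,-0.03],[0,0,-0.04],[0,0,-0.047],[0,0,-0.052],[0,0,-0.0555],[0,0,-0.0555]],"delta_rot":[[0,0,0],[0,0,0],[0,0,0],[0,0,0],[0,0,0],[0,0,0],[0,0,0],[0,0,0]]}'; python3 -m pendant '{"fingers":[0,0,0],"travel":[[0,0,-0.001],[0,0,-0.002],[0,0,-0.002]],"delta_rot":[[0,0,0],[0,0,0],[0,0,0]]}'
```

```text
time: 40.22
position: [0.5226, -0.1699, 0.3406]
eef_rot: [[-0.146, 0.989, -0.002], [0.989, 0.146, 0.0], [0.0, -0.002, -1.0]]
contact_force: [-1.1, 0.5, -0.9]
gripper_width: 0.0087
time: 40.88
position: [0.5227, -0.1701, 0.2856]
eef_rot: [[-0.146, 0.989, -0.001], [0.989, 0.146, -0.0], [0.0, -0.001, -1.0]]
contact_force: [0.1, -0.0, -0.8]
gripper_width: 0.0089
time: 41.13
position: [0.5231, -0.1701, 0.2845]
eef_rot: [[-0.146, 0.989, 0.001], [0.989, 0.146, 0.0], [-0.0, 0.001, -1.0]]
contact_force: [0.3, -0.1, -0.5]
gripper_width: 0.0089
```

```bash
python3 -m pendant '{"fingers":[0,0,0],"travel":[[0,0,-0.001],[0,0,-0.001],[0,0,-0.001]],"delta_rot":[[0,0,0],[0,0,0],[0,0,0]]}'
```

```text
time: 41.38
position: [0.5233, -0.1703, 0.2844]
eef_rot: [[-0.146, 0.989, 0.002], [0.989, 0.146, 0.0], [0.0, 0.002, -1.0]]
contact_force: [-2.9, 1.0, 18.9]
gripper_width: 0.0093
```

```bash
python3 -m pendant '{"fingers":[0,0.015,0.03,0.03,0.03,0.03,0.03,0.03,0.03,0.03],"travel":[[0,0,0.001],[0,0,0.001],[0,0,0.001],[0,0,0.001],[0,0,0.02],[0,0,0.05],[0,0,0.08],[0,0,0.11],[0.002,0.01,0.125],[0.006,0.03,0.125]],"delta_rot":[[0,0,0],[0,0,0],[0,0,0],[0,0,0],[0,0,0],[0,0,0],[0,0,0],[0,0,0],[0,0,0],[0,0,0]]}'; python3 -m pendant '{"fingers":[0.04,0.04,0.04,0.04,0.04,0.04,0.04,0.04,0.04,0.04],"travel":[[0.007,0.035,0],[0.014,0.07,0],[0.022,0.108,0],[0.03,0.146,0],[0.038,0.184,0],[0.046,0.222,0],[0.054,0.26,0],[0.062,0.298,0],[0.07,0.335,0],[0.078,0.37,0]],"delta_rot":[[0,0,-1],[0,0,-2],[0,0,-3],[0,0,-4.4],[0,0,-4.4],[0,0,-4.4],[0,0,-4.4],[0,0,-4.4],[0,0,-4.4],[0,0,-4.4]]}';  python3 -m pendant '{"fingers":[0.04,0.04,0.04,0.04,0.04],"travel":[[0.005,0.025,0],[0.01,0.04,0],[0.01,0.045,0],[0.01,0.045,0],[0.01,0.045,0]],"delta_rot":[[0,0,0],[0,0,0],[0,0,0],[0,0,0],[0,0,0]]}'
python3 - <<'E'
from h import *
s=arm.grab_frame("side"); t=arm.grab_frame("top"); save(t,"top20")
S=arm.observe(); R=np.array(S["eef_rot"]); print(S["position"],np.degrees(np.arctan2(R[1,1],R[0,1])))
cv2.imwrite("pics/side20b.png",cv2.resize(s["image"][130:330,230:430,::-1],None,fx=3,fy=3,interpolation=cv2.INTER_CUBIC))
C=cloud(s); Z=C[...,2]; im=s["image"]
m=(Z>.17)&(Z<.185)&(im.min(2)>100)&(C[...,1]>.05)&(C[...,1]<.35)&(abs(C[...,0]-.62)<.03); Q=C[m]; print(len(Q),cv2.minAreaRect((Q[:,:2]*1000).astype(np.float32)))
E
```

```text
time: 42.22
position: [0.5289, -0.1424, 0.4116]
eef_rot: [[-0.143, 0.99, 0.005], [0.99, 0.143, -0.0], [-0.001, 0.005, -1.0]]
contact_force: [0.8, -0.8, -0.4]
gripper_width: 0.0302
time: 43.05
position: [0.6068, 0.2325, 0.4079]
eef_rot: [[-0.071, 0.997, -0.0], [0.997, 0.071, 0.0], [0.0, -0.0, -1.0]]
contact_force: [-0.1, -0.2, 0.9]
gripper_width: 0.0404
time: 43.47
position: [0.6168, 0.2739, 0.408]
eef_rot: [[-0.069, 0.998, -0.0], [0.998, 0.069, -0.001], [-0.001, -0.0, -1.0]]
contact_force: [-0.5, -0.3, 0.7]
gripper_width: 0.0403
[0.61688742 0.27327086 0.40845013] 3.9121295045659243
38 ((615.179443359375, 272.1507873535156), (9.481979370117188, 45.75522232055664), 3.4307713508605957)
```

View pics/side20b.png

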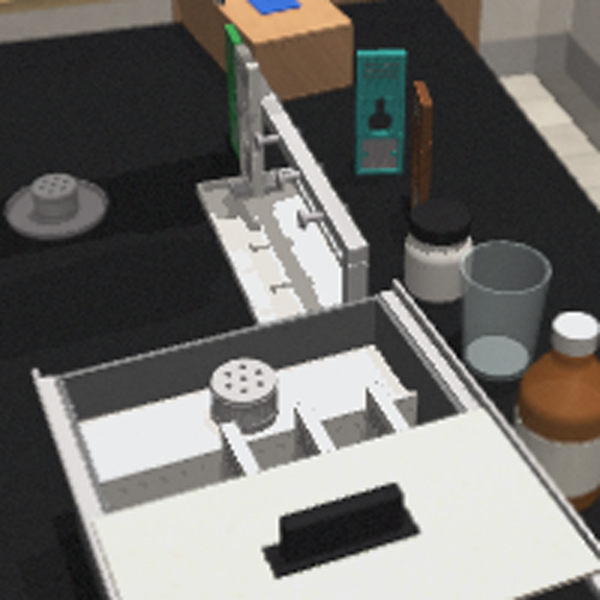

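```bash
python3 - <<'E'
from h import *
for n in("side","top"):
    f=arm.grab_frame(n); C=cloud(f); im=f["image"].astype(int)
    m=(im[...,1]>im[...,0]+40)&(im[...,1]>im[...,2]+40)&(C[...,1]<.5)&(C[...,1]>.2)
    Q=C[m]; print(n,len(Q),Q.min(0) if len(Q) else 0,Q.max(0) if len(Q) else 0)
E
python3 -m pendant '{"fingers":[0.04,0.04,0.04,0.04,0.04,0.04,0.04],"travel":[[0,0.001,-0.02],[0,0.001,-0.04],[0,0.001,-0.06],[0,0.001,-0.078],[0,0.001,-0.086],[0,0.001,-0.086],[0,0.001,-0.086]],"delta_rot":[[0,0,0],[0,0,0],[0,0,0],[0,0,0],[0,0,0],[0,0,0],[0,0,0]]}';  python3 -m pendant '{"fingers":[0,0,0,0,0,0],"travel":[[0,0,0],[0,0,0],[0,0,0],[0,0,0],[0,0,0],[0,0,0]],"delta_rot":[[0,0,0],[0,0,0],[0,0,0],[0,0,0],[0,0,0],[0,0,0]]}'; python3 -m pendant '{"fingers":[0,0,0,0,0,0,0],"travel":[[0,0,0.004],[0,0,0.009],[0,0,0.014],[0,0,0.019],[0,0,0.0235],[0,0,0.0255],[0,0,0.0255]],"delta_rot":[[0,0,0],[0,0,0],[0,0,0],[0,0,0],[0,0,0],[0,0,0],[0,0,0]]}'
```

```text
side 22 [0.6229452  0.39112983 0.13324656] [0.63266833 0.43535156 0.13771685]
top 0 0 0
time: 44.25
position: [0.6171, 0.2755, 0.3228]
eef_rot: [[-0.07, 0.998, 0.0], [0.998, 0.07, -0.0], [-0.0, 0.0, -1.0]]
contact_force: [-0.4, 1.3, 0.3]
gripper_width: 0.0398
time: 44.75
position: [0.6173, 0.276, 0.3233]
eef_rot: [[-0.07, 0.998, 0.002], [0.998, 0.07, 0.001], [0.001, 0.002, -1.0]]
contact_force: [0.0, 0.3, 7.6]
gripper_width: 0.0093
time: 45.33
position: [0.617, 0.276, 0.3483]
eef_rot: [[-0.07, 0.998, 0.001], [0.998, 0.07, 0.0], [0.0, 0.001, -1.0]]
contact_force: [0.1, -0.9, -0.4]
gripper_width: 0.009
```

```bash
python3 -m pendant '{"fingers":[0,0,0,0,0,0,0,0,0],"travel":[[-0.004,-0.0003,0],[-0.008,-0.0006,0],[-0.012,-0.0008,0],[-0.016,-0.0011,0],[-0.022,-0.0016,0],[-0.03,-0.0021,0],[-0.038,-0.0027,0],[-0.046,-0.0033,0],[-0.05,-0.0035,0]],"delta_rot":[[0,0,0],[0,0,0],[0,0,0],[0,0,0],[0,0,0],[0,0,0],[0,0,0],[0,0,0],[0,0,0]]}'
python3 - <<'E'
from h import *
s=arm.grab_frame("side"); save(s,"side21")
cv2.imwrite("pics/side21b.png",cv2.resize(s["image"][120:270,250:400,::-1],None,fx=4,fy=4,interpolation=cv2.INTER_CUBIC))
E
```

```text
time: 46.08
position: [0.5656, 0.2724, 0.3477]
eef_rot: [[-0.07, 0.998, -0.001], [0.998, 0.07, 0.0], [0.0, -0.001, -1.0]]
contact_force: [0.8, -1.1, -0.4]
gripper_width: 0.0093
```

View pics/side21b.png

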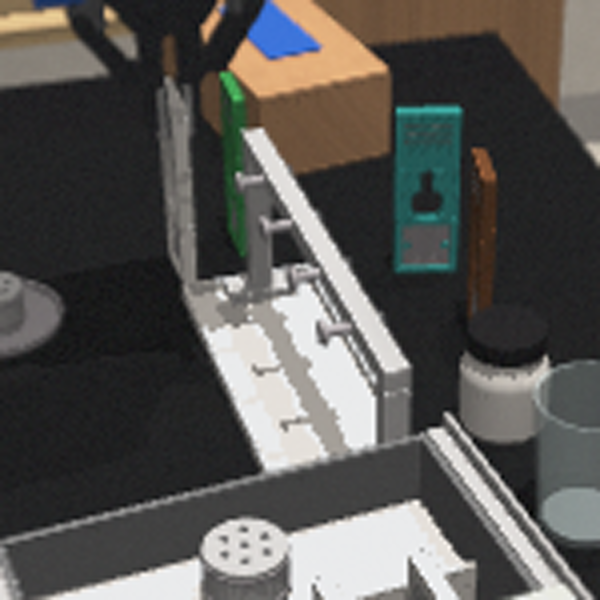

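```bash
python3 -m pendant '{"fingers":[0,0,0,0,0,0,0,0,0,0],"travel":[[0,0,0.02],[0,0,0.05],[0,0,0.08],[0,0,0.11],[-0.004,-0.02,0.12],[-0.01,-0.05,0.12],[-0.017,-0.085,0.12],[-0.024,-0.12,0.12],[-0.031,-0.155,0.12],[-0.038,-0.19,0.12]],"delta_rot":[[0,0,0],[0,0,0],[0,0,0],[0,0,0],[0,0,1],[0,0,2],[0,0,3],[0,0,4],[0,0,4.4],[0,0,4.4]]}'; python3 -m pendant '{"fingers":[0,0,0,0,0,0,0,0,0,0],"travel":[[-0.007,-0.035,0],[-0.014,-0.07,0],[-0.021,-0.105,0],[-0.028,-0.14,0],[-0.036,-0.175,0],[-0.043,-0.205,0],[-0.049,-0.23,0],[-0.053,-0.25,0],[-0.0555,-0.2605,0],[-0.0555,-0.2605,0]],"delta_rot":[[0,0,0],[0,0,0],[0,0,0],[0,0,0],[0,0,0],[0,0,0],[0,0,0],[0,0,0],[0,0,0],[0,0,0]]}'; python3 -m pendant '{"fingers":[0,0,0,0,0,0,0,0],"travel":[[0,0,-0.015],[0,0,-0.035],[0,0,-0.055],[0,0,-0.07],[0,0,-0.085],[0,0,-0.1],[0,0,-0.1],[0,0,-0.1]],"delta_rot":[[0,0,0],[0,0,0],[0,0,0],[0,0,0],[0,0,0],[0,0,0],[0,0,0],[0,0,0]]}'
python3 - <<'E'
from h import *
t=arm.grab_frame("top")
cv2.imwrite("pics/top22b.png",cv2.resize(t["image"][150:290,360:500,::-1],None,fx=4,fy=4,interpolation=cv2.INTER_CUBIC))
E
```

```text
time: 46.97
position: [0.5283, 0.0808, 0.4678]
eef_rot: [[-0.147, 0.989, 0.0], [0.989, 0.147, 0.001], [0.001, 0.0, -1.0]]
contact_force: [0.5, -0.4, -1.0]
gripper_width: 0.0093
time: 47.8
position: [0.4724, -0.1807, 0.4679]
eef_rot: [[-0.143, 0.99, 0.001], [0.99, 0.143, -0.0], [-0.0, 0.001, -1.0]]
contact_force: [-0.4, 0.3, -1.1]
gripper_width: 0.0091
time: 48.47
position: [0.4734, -0.1776, 0.3676]
eef_rot: [[-0.146, 0.989, -0.001], [0.989, 0.146, -0.0], [-0.0, -0.001, -1.0]]
contact_force: [-0.0, -0.7, -0.4]
gripper_width: 0.0091
```

View pics/top22b.png

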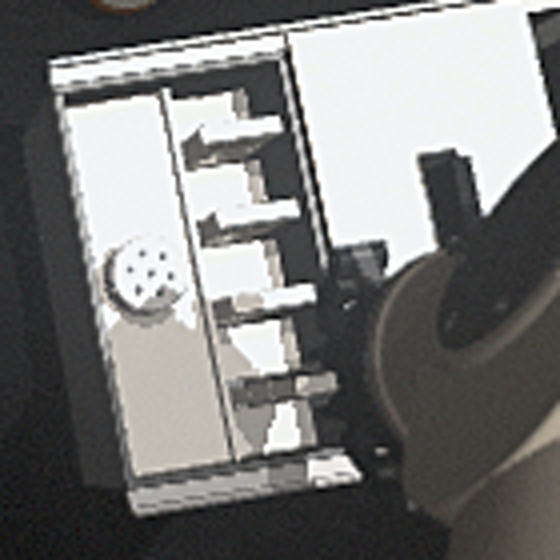

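```bash
python3 -m pendant '{"fingers":[0,0,0,0,0],"travel":[[0,0,-0.007],[0,0,-0.014],[0,0,-0.021],[0,0,-0.026],[0,0,-0.026]],"delta_rot":[[0,0,0],[0,0,0],[0,0,0],[0,0,0],[0,0,0]]}'; python3 -m pendant '{"fingers":[0,0,0,0,0,0,0,0],"travel":[[0,0,-0.01],[0,0,-0.02],[0,0,-0.03],[0,0,-0.04],[0,0,-0.047],[0,0,-0.052],[0,0,-0.0555],[0,0,-0.0555]],"delta_rot":[[0,0,0],[0,0,0],[0,0,0],[0,0,0],[0,0,0],[0,0,0],[0,0,0],[0,0,0]]}'; python3 -m pendant '{"fingers":[0,0,0],"travel":[[0,0,-0.001],[0,0,-0.002],[0,0,-0.002]],"delta_rot":[[0,0,0],[0,0,0],[0,0,0]]}'
```

```text
time: 48.93
position: [0.4731, -0.1778, 0.3407]
eef_rot: [[-0.146, 0.989, -0.001], [0.989, 0.146, 0.0], [0.0, -0.001, -1.0]]
contact_force: [-1.1, 0.3, -0.5]
gripper_width: 0.0095
time: 49.6
position: [0.4733, -0.1781, 0.2856]
eef_rot: [[-0.146, 0.989, -0.001], [0.989, 0.146, -0.0], [0.0, -0.001, -1.0]]
contact_force: [-0.6, 0.4, 0.0]
gripper_width: 0.0089
time: 49.85
position: [0.4736, -0.1781, 0.2845]
eef_rot: [[-0.147, 0.989, 0.001], [0.989, 0.147, 0.0], [-0.0, 0.001, -1.0]]
contact_force: [-0.1, 0.7, 0.3]
gripper_width: 0.0091
```

```bash
python3 -m pendant '{"fingers":[0,0,0],"travel":[[0,0,-0.001],[0,0,-0.001],[0,0,-0.001]],"delta_rot":[[0,0,0],[0,0,0],[0,0,0]]}';python3 -m pendant '{"fingers":[0,0.015,0.03,0.03,0.03,0.03,0.03,0.03,0.03,0.03],"travel":[[0,0,0.001],[0,0,0.001],[0,0,0.001],[0,0,0.001],[0,0,0.02],[0,0,0.05],[0,0,0.08],[0,0,0.11],[0,0,0.13],[0,0,0.13]],"delta_rot":[[0,0,0],[0,0,0],[0,0,0],[0,0,0],[0,0,0],[0,0,0],[0,0,0],[0,0,0],[0,0,0],[0,0,0]]}'
```

```text
time: 50.1
position: [0.4739, -0.1784, 0.2844]
eef_rot: [[-0.146, 0.989, 0.002], [0.989, 0.146, 0.0], [0.0, 0.002, -1.0]]
contact_force: [-4.0, 2.5, 24.9]
gripper_width: 0.0091
time: 50.93
position: [0.474, -0.1788, 0.4165]
eef_rot: [[-0.146, 0.989, 0.005], [0.989, 0.146, 0.0], [-0.0, 0.005, -1.0]]
contact_force: [0.3, 0.4, 0.0]
gripper_width: 0.0296
```

```bash
python3 -m pendant '{"fingers":[0.04,0.04,0.04,0.04,0.04,0.04,0.04,0.04,0.04,0.04],"travel":[[0.01,-0.01,0],[0.02,-0.02,0],[0.03,-0.03,0],[0.04,-0.04,0],[0.05,-0.05,0],[0.06,-0.06,0],[0.07,-0.07,0],[0.08,-0.08,0],[0.085,-0.09,0],[0.088,-0.094,0]],"delta_rot":[[0,0,7],[0,0,14],[0,0,21],[0,0,28],[0,0,35],[0,0,42],[0,0,49],[0,0,56],[0,0,63],[0,0,70]]}';python3 -m pendant '{"fingers":[0.04,0.04,0.04,0.04,0.04],"travel":[[0,0,0],[0,0,0],[0,0,0],[0,0,0],[0,0,0]],"delta_rot":[[0,0,7],[0,0,14],[0,0,20],[0,0,20],[0,0,20]]}'
python3 - <<'E'
from h import *
s=arm.grab_frame("side"); t=arm.grab_frame("top"); save(t,"top23"); save(s,"side23")
S=arm.observe(); R=np.array(S["eef_rot"]); print(S["position"],np.degrees(np.arctan2(R[1,1],R[0,1])))
cv2.imwrite("pics/top23b.png",cv2.resize(t["image"][150:290,360:500,::-1],None,fx=4,fy=4,interpolation=cv2.INTER_CUBIC))
th=np.radians(8.35); c,sn=np.cos(th),np.sin(th)
for f,nm in((t,"top"),(s,"side")):
    C=cloud(f); Z=C[...,2]; U=C[...,0]*c+C[...,1]*sn; V=-C[...,0]*sn+C[...,1]*c
    for i,u in enumerate((.443,.493,.543,.593)):
        m=(abs(U-u)<.01)&(V>-.275)&(V<-.215)&(Z>.12)&(Z<.146); print(nm,"holder",i,m.sum(),np.round([np.median(U[m]),V[m].min(),V[m].max(),np.median(Z[m]),Z[m].max()],4) if m.sum() else "")
    h=(Z>.172)&(Z<.186)&(f["image"].max(2)<110)&(V<-.32)&(V>-.39)&(U>.46)&(U<.57)
    if h.sum()>10: print(nm,"handle",h.sum(),C[h].mean(0),cv2.minAreaRect((C[h][:,:2]*1000).astype(np.float32)))
E
```

```text
time: 51.77
position: [0.5617, -0.2732, 0.4123]
eef_rot: [[-0.981, 0.196, -0.001], [0.196, 0.981, -0.0], [0.001, -0.001, -1.0]]
contact_force: [-0.4, -0.4, -0.4]
gripper_width: 0.0402
time: 52.18
position: [0.5612, -0.2722, 0.4128]
eef_rot: [[-0.99, -0.143, -0.0], [-0.143, 0.99, 0.0], [0.0, 0.0, -1.0]]
contact_force: [-0.7, -0.3, 0.6]
gripper_width: 0.0399
[ 0.5613034  -0.27206238  0.4129049 ] 98.2072116191832
top holder 0 135 [ 0.4435 -0.2748 -0.221   0.1393  0.1457]
top holder 1 142 [ 0.4934 -0.2746 -0.2199  0.1391  0.1456]
top holder 2 146 [ 0.5427 -0.2748 -0.2209  0.1391  0.1451]
top holder 3 152 [ 0.592  -0.2747 -0.2218  0.1383  0.1449]
top handle 168 [ 0.55937129 -0.26753851  0.17951613] ((563.0569458007812, -269.16790771484375), (69.56127166748047, 13.448318481445312), 8.75597858428955)
side holder 0 134 [ 0.4401 -0.2697 -0.2213  0.1396  0.143 ]
side holder 1 147 [ 0.4897 -0.2692 -0.2208  0.1396  0.1427]
side holder 2 145 [ 0.5391 -0.2694 -0.2204  0.1396  0.1427]
side holder 3 42 [ 0.5886 -0.2685 -0.2462  0.1392  0.1418]
side handle 378 [ 0.56030343 -0.27374615  0.17926526] ((561.2510375976562, -271.074951171875), (69.34092712402344, 14.81218433380127), 8.43886947631836)
```

View pics/top23b.png

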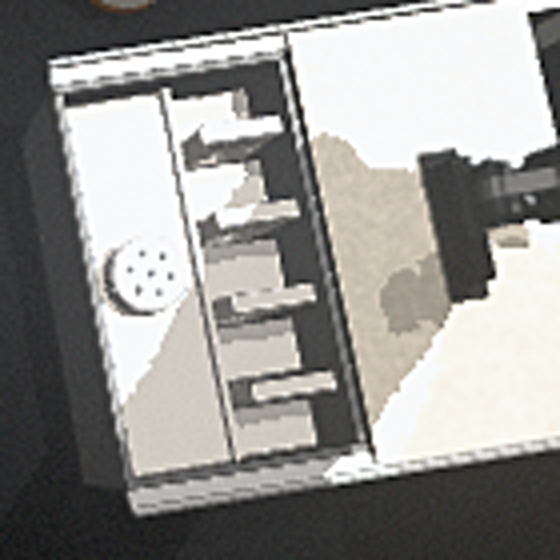

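View pics/side23.png

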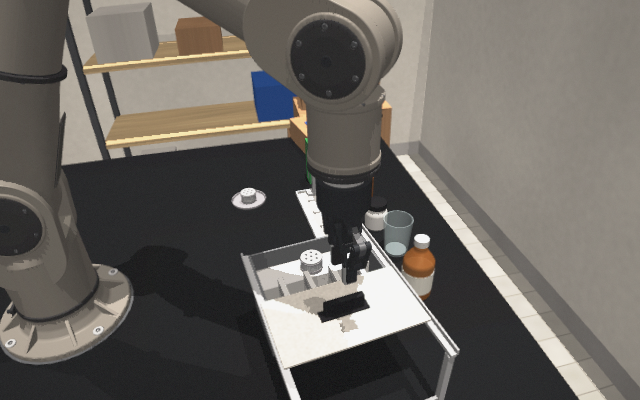

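```bash
python3 -m pendant '{"fingers":[0.04,0.04,0.04,0.04,0.04,0.04,0.04],"travel":[[0,0.001,-0.02],[0,0.001,-0.04],[0,0.001,-0.06],[0,0.001,-0.072],[0,0.001,-0.08],[0,0.001,-0.08],[0,0.001,-0.08]],"delta_rot":[[0,0,0],[0,0,0],[0,0,0],[0,0,0],[0,0,0],[0,0,0],[0,0,0]]}';  python3 -m pendant '{"fingers":[0,0,0,0,0,0],"travel":[[0,0,0],[0,0,0],[0,0,0],[0,0,0],[0,0,0],[0,0,0]],"delta_rot":[[0,0,0],[0,0,0],[0,0,0],[0,0,0],[0,0,0],[0,0,0]]}'
```

```text
time: 52.87
position: [0.5615, -0.2712, 0.3335]
eef_rot: [[-0.989, -0.146, -0.0], [-0.146, 0.989, -0.0], [0.0, -0.0, -1.0]]
contact_force: [0.3, -0.6, 1.9]
gripper_width: 0.0404
time: 53.37
position: [0.5616, -0.2708, 0.3343]
eef_rot: [[-0.989, -0.147, 0.001], [-0.147, 0.989, 0.001], [-0.001, 0.001, -1.0]]
contact_force: [-3.1, 4.6, 9.1]
gripper_width: 0.011
```

```bash
python3 -m pendant '{"fingers":[0,0,0,0,0,0,0,0,0,0],"travel":[[-0.0015,0.01,0],[-0.0036,0.0247,0],[-0.0058,0.0396,0],[-0.008,0.0544,0],[-0.0102,0.0692,0],[-0.0123,0.0841,0],[-0.0145,0.0989,0],[-0.0167,0.1138,0],[-0.0189,0.1286,0],[-0.0189,0.1286,0]],"delta_rot":[[0,0,0],[0,0,0],[0,0,0],[0,0,0],[0,0,0],[0,0,0],[0,0,0],[0,0,0],[0,0,0],[0,0,0]]}';python3 -m pendant '{"fingers":[0,0,0,0,0],"travel":[[-0.0004,0.003,0],[-0.0009,0.006,0],[-0.0013,0.009,0],[-0.0013,0.009,0],[-0.0013,0.009,0]],"delta_rot":[[0,0,0],[0,0,0],[0,0,0],[0,0,0],[0,0,0]]}'
```

```text
time: 54.2
position: [0.5423, -0.1399, 0.3343]
eef_rot: [[-0.989, -0.149, 0.001], [-0.149, 0.989, 0.001], [-0.001, 0.001, -1.0]]
contact_force: [-3.5, 0.6, 9.1]
gripper_width: 0.011
time: 54.62
position: [0.5412, -0.133, 0.3343]
eef_rot: [[-0.989, -0.147, 0.001], [-0.147, 0.989, 0.0], [-0.001, 0.0, -1.0]]
contact_force: [-3.7, 0.7, 12.6]
gripper_width: 0.0108
```

```bash
python3 -m pendant '{"fingers":[0,0,0,0],"travel":[[-0.0002,0.0015,0],[-0.0004,0.003,0],[-0.0004,0.003,0],[-0.0004,0.003,0]],"delta_rot":[[0,0,0],[0,0,0],[0,0,0],[0,0,0]]}'
```

```text
time: 54.95
position: [0.5409, -0.1317, 0.3344]
eef_rot: [[-0.989, -0.145, 0.003], [-0.145, 0.989, -0.002], [-0.002, -0.002, -1.0]]
contact_force: [0.7, -9.9, 6.2]
gripper_width: 0.0107
```

```bash
python3 -m pendant '{"fingers":[0,0,0],"travel":[[-0.0002,0.0015,0],[-0.0002,0.0015,0],[-0.0002,0.0015,0]],"delta_rot":[[0,0,0],[0,0,0],[0,0,0]]}'
```

```text
time: 55.2
position: [0.5407, -0.1313, 0.3344]
eef_rot: [[-0.99, -0.144, 0.003], [-0.144, 0.99, -0.004], [-0.003, -0.004, -1.0]]
contact_force: [3.8, -18.4, 1.7]
gripper_width: 0.0109
```

```bash
python3 -m pendant '{"fingers":[0.04,0.04,0.04,0.04,0.04,0.04,0.04,0.04,0.04,0.04],"travel":[[0,0,0],[0,0,0],[0,0,0],[0,0,0.01],[0,0,0.03],[0,0,0.06],[0,0,0.09],[0,0,0.1],[-0.02,0.0,0.1],[-0.04,0.03,0.1]],"delta_rot":[[0,0,0],[0,0,0],[0,0,0],[0,0,0],[0,0,0],[0,0,0],[0,0,0],[0,0,0],[0,0,0],[0,0,0]]}';python3 -m pendant '{"fingers":[0.04,0.04,0.04,0.04,0.04,0.04,0.04,0.04,0.04,0.04],"travel":[[-0.01,0.03,0.02],[-0.015,0.06,0.04],[-0.02,0.1,0.04],[-0.02,0.14,0.04],[-0.02,0.18,0.04],[-0.02,0.22,0.04],[-0.02,0.25,0.04],[-0.02,0.28,0.04],[-0.02,0.28,0.04],[-0.02,0.28,0.04]],"delta_rot":[[0,0,0],[0,0,0],[0,0,0],[0,0,0],[0,0,0],[0,0,0],[0,0,0],[0,0,0],[0,0,0],[0,0,0]]}'
python3 - <<'E'
from h import *
s=arm.grab_frame("side"); t=arm.grab_frame("top"); save(t,"top24"); save(s,"side24")
S=arm.observe(); print(S["position"])
th=np.radians(8.35); c,sn=np.cos(th),np.sin(th)
for f,nm in((t,"top"),(s,"side")):
    C=cloud(f); Z=C[...,2]; U=C[...,0]*c+C[...,1]*sn; V=-C[...,0]*sn+C[...,1]*c
    h=(Z>.172)&(Z<.186)&(f["image"].max(2)<110)&(V<-.17)&(V>-.26)&(U>.46)&(U<.57)
    if h.sum()>10: print(nm,"handle",h.sum(),U[h].mean(),V[h].mean(),cv2.minAreaRect((C[h][:,:2]*1000).astype(np.float32)))
    w=(f["image"].min(2)>140)&(Z>.147)&(Z<.157)&(abs(U-.5)<.08)&(V<-.1)&(V>-.4); print("cover V",np.percentile(V[w],[1,99]))
    m=(Z>.024)&(Z<.038)&(abs(C[...,0]-.433)<.04)&(abs(C[...,1]-.342)<.04)
    if m.sum(): print("spent",C[m].mean(0))
E
```

```text
time: 56.03
position: [0.5001, -0.1026, 0.4345]
eef_rot: [[-0.99, -0.141, 0.002], [-0.141, 0.99, -0.002], [-0.002, -0.002, -1.0]]
contact_force: [-1.0, 0.9, -1.5]
gripper_width: 0.0399
time: 56.87
position: [0.4801, 0.1826, 0.4733]
eef_rot: [[-0.989, -0.149, -0.0], [-0.149, 0.989, -0.0], [0.0, -0.0, -1.0]]
contact_force: [-0.1, -0.9, 0.2]
gripper_width: 0.0402
[0.48053027 0.18031594 0.47342488]
top handle 190 0.5175368812010098 -0.20802739611812215 ((542.3305053710938, -131.44737243652344), (68.91431427001953, 11.737631797790527), 8.266451835632324)
cover V [-0.27764242 -0.14093423]
side handle 268 0.5147694306931319 -0.21315478861448697 ((540.8753051757812, -134.19541931152344), (69.33452606201172, 12.815805435180664), 10.298542022705078)
cover V [-0.27939921 -0.14105428]
spent [0.43109428 0.33698006 0.03078542]
```

View pics/top24.png

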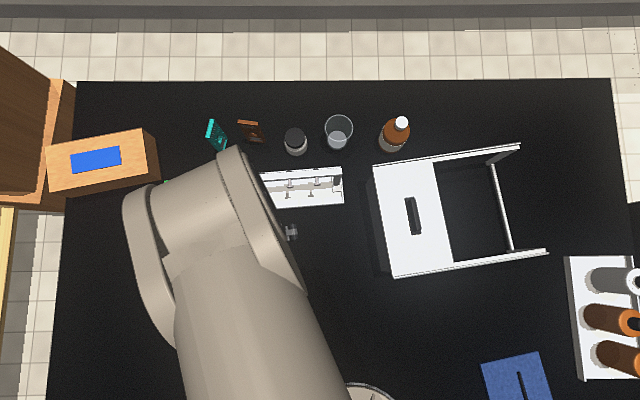

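View pics/side24.png

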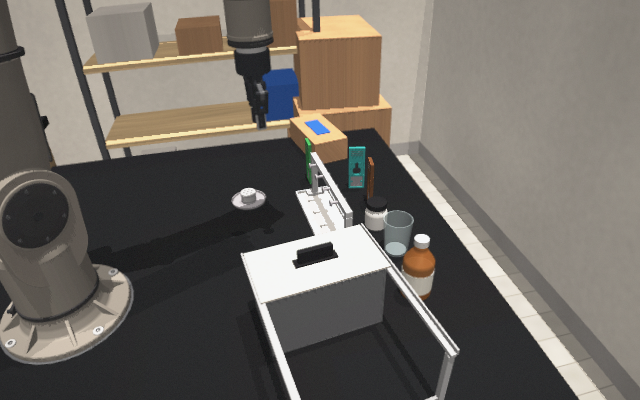

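```bash
python3 -c "
from bench import arm
print(arm.close_job())"
```

```text
the job is handed in; nothing more can be done
None
```

The job is handed in, at about 57 s of the 210 s allowed. I did the steps in the order you asked:
1. **Cover open:** I gripped the handle and slid the cover open to its stop. It was already about 26 mm open at the start.
2. **Desiccant:** The spent canister now stands in the steel dish and the fresh one stands upright at the middle of the shelf.
3. **Coupons:** All four holders were on the stand. Each was lifted about 25 mm, brought off its stud and lowered to floor contact: a, b, c and d are in slots 3, 2, 1 and 0.
4. **Cover shut:** I slid the cover back to its shut stop and let go.

**Checks:**
- **Holders:** Before closing, both views showed all four upright, with their tops at about 139–140 mm (141 mm expected when seated).
- **Cover:** It travelled about 140 mm from stop to stop. Its edges and handle then lay over the box centre within 3 mm in both views.
- **Spent canister:** It was still upright in the dish in the last side view. The arm hid it in the last top view.
- **Bystanders:** The beaker, amber bottle and white jar look unmoved in the pictures, but I did not measure them.

**Small disagreements:**
- The two cameras differ by about 2–5 mm, so I used their mean or checked against the gripper.
- The wrist force reached about 45 N across the tool (57 N in all) at the cover's open stop, and 31 N when seating the first holder. Both are below the 120 N wrist limit. I had no separate reading of the 40 N limit on the arm and gripper body.
- I gripped the fresh canister about 5 mm off the pad centre; it was set down upright.

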